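Pack salvaged battery packs and close the shipping box

ROBOT

A 6-joint arm with a two-finger parallel gripper is mounted at the origin on a cart in front of the work surface, level with it; the furniture and walls round the work are solid. World frame = base frame: x ahead of the robot, y to its left, z up, the work surface at z = 0. Lengths are in m, angles in rad, forces in N, time in s.
With the tool pointing down it reaches from about 0.3 to 0.775 m from the base axis. Payload 14.6 kg.
Tool frame: the origin (TCP) lies on the centre line of the jaws, within the pads' length; the fingertips stand 19 mm ahead of it and the grasp point (between the pads) is the TCP; z points along the fingers, x is the direction in which the jaws open and shut, and the axes are right-handed (so a half turn about z gives the same grasp; the last joint's range is limited). The gripper opens to 94 mm and grips with 3 to 60 N. Pads are 16 mm wide; open, the fingers measure 119 mm over their backs; the gripper's body (75 mm by 177 mm) begins 78 mm behind the grasp point.
Start: joints at [-1.352, 0.3, 1.521, -0, 1.321, -0.067], TCP at [0.155, -0.528, 0.224] pointing down, gripper open.
Joint ranges: [-3.03, 3.03], [-0.79, 2.21], [0.23, 2.52], [-1.04, 4.18], [0, 3.07], [-2.55, 2.55]. Speed limits (rad/s): [2.22, 2.22, 2.57, 3.14, 3.14, 3.14].

INTERFACE

Orientations are given as [roll, pitch, yaw] about the fixed x, y, z axes, in that order (R = Rz(yaw) Ry(pitch) Rx(roll)).
In Python, from station import ctrl, imaging gives the robot as it stands.
- The arm moves only by the shell command python3 -m handwheel 'ROWS' [OPENING] [FORCE]. ROWS is JSON, a list that holds one entry, the list of rows, each a list of 4 numbers: the shift along the tool's x, y, z in m, then the turn about the tool's z in rad. A call has 1 to 10 rows; each row shifts and turns the pose as measured when the row begins, along the tool's axes as they then stand; what a row does not reach is not made up. A row lasts 1/10 s, in which the tool goes at most 50 mm and 8.59 degrees, less where a joint would pass 70% of its speed; a pose out of reach is approached as far as the arm can. A call is refused whole if a number of a shift passes 0.05 or a number of a turn 0.15, either way. A call with a gripper value outside its range is refused whole. OPENING is the finger opening in m, from 0 to 0.094, set as the call begins (- or left out, the last holds). The fingers move at their own pace and stop on an object; FORCE is the grip in N (left out, the last holds). Time passes only in rows, so rows that do not move let the fingers close. It gives the time, the measured TCP pose, the force and the opening at its end, in the units of the state.
- ctrl.get_obs(): the state, without advancing time (a new reading comes with each control period).
- imaging.camera(name): name is "scene" or "top"; returns the picture (420x560x3 uint8, red, green, blue); there is no depth.
- imaging.camera_model(name): a dict with "camera_matrix" (3x3 intrinsics, pixels), "position" and "attitude" of the camera in the world. Camera axes: x right, y up, looking along -z (the intrinsics and any distortion apply to the point x, -y, -z); pixel columns grow to the right and rows downward; lengths in m; the calibration is good to about 2 mm. A picture is of the moment at which its call begins. camera_model takes no time and is no camera call.
- ctrl.hand_in(): hands the job in, once; it reports no verdict.
The state is a dict: "time_s": time; "qpos": joint angles; "joint_vel": joint speeds; "tau": joint torques, N m; "ee_pos": TCP position; "eef_rot": TCP orientation; "force": force on the tool from outside, world axes, zero at the start; "moment": the same for the moment, N m; "grip_width": finger opening in m.
Only numpy, scipy, OpenCV 4.12 (cv2) and the standard library are available. Lean on these libraries where they do the work, as an engineer would, in place of code of your own. Each camera call takes 0.05 s, during which the arm holds its last target. There are 200 camera calls.

TASK

Get the battery box ready to ship: take the solvent bottle out of the blue box and stand it upright on the round cork mat left of the bins, keeping it upright all the way, then lay every black battery pack in the box, flat and below the yellow fill line so that the lid can close. Leave the orange seal strips alone until the lid is on: when all of them are in, set the white lid on the box and press both its ends down until it sits fully home on the rim, with both orange seal strips pushed flush.

Things in the scene. Friction and masses are not known exactly. Their poses are not given: they have to be found in the camera images.
- box: Open blue plastic shipping box, fixed to the bench. Outside 176 (x) x 208 (y) x 55 mm high; inside 156 x 196 mm, 50 mm deep, floor 5 mm thick. Origin: centre of its underside on the bench. Orange seal strips lie on its two x ends (one towards the robot, one away). A yellow fill line runs round the inside, 42 mm above the inner floor.
- box_mouth (a point): Centre of the box's mouth at rim height (55 mm above the bench), axes as the box. Four packs fit below the fill line: two lanes centred at y = -44 and +44 mm, packs' length along the box's x, two packs deep. Four ribs on the floor, 6 mm high (at x = -62 to -50 and 50 to 62 mm, from either side wall in to 76 mm from the middle) keep the packs off the side walls.
- seal_far (a joint): Orange seal strip, 170 x 6 mm, let into the rim at the box's far (+x) end, 83 mm from the centre: 0 = up, 5 mm above the rim; 0.005 = pushed down flush. It slides with about 6 N of friction, stays where it is left and does not spring back; the lid's weight does not move it.
- seal_near (a joint): The same orange seal strip at the box's near (-x) end.
- lid_handle (a point): Centre of the black rib handle (90 mm along lid x, 24 along y, 28 high) on the loose white lid, 0.30 kg. Plate 176 (x) x 208 (y) x 5 mm, its upper face 14 mm below this point, its under face 19 mm below. Fits either way round. Fully home the plate lies on the rim and this point is 74 mm above the bench; on the raised strips 79 mm.
- lid_press_a (a point): Grey strip on the lid's upper face, 70 mm from the middle at its +x end, beside a seal strip when the lid is on: a place to press.
- lid_press_b (a point): The same at the lid's -x end. Beneath the lid's plate a plug of 148 x 188 mm, 8 mm deep, enters the box's mouth with 4 mm play all round; its under face is 27 mm below the handle point.
- bottle_center (a point): White squeeze bottle with yellow label and red spout, 54 mm wide, 134 mm high with spout, body 112 mm; 0.13 kg. The point is on its axis 56 mm above its foot. It starts upright on the box's inner floor. Grip it across its own x or y axis (52 mm, wider on the diagonal); at the start these are nearly square with the box walls.
- mat_center (a point): Centre of the upper face of a round cork mat, 90 mm across, 3 mm high, fixed on the bench in the narrow strip left of the three grey scrap bins. The bins, 0.12 m high, fill the bench from y = -0.085 to +0.215, between this strip and the box.
- pack_0_center (a point): Centre of a black battery pack, 46 (x) x 130 (y) x 19 mm (z), 0.21 kg; grip it across the 46 mm. This one starts lying flat near the middle of the box's floor, across the two lanes, so it has to be shifted if the others are to fit.
- pack_1_center (a point): Centre of a black battery pack, 46 (x) x 130 (y) x 19 mm (z), 0.21 kg; grip it across the 46 mm. Starts flat on the bench in front of the box and lid; may be absent.
- pack_2_center (a point): Centre of a black battery pack, 46 (x) x 130 (y) x 19 mm (z), 0.21 kg; grip it across the 46 mm. Starts flat on the bench in front of the box and lid; may be absent.
- pack_3_center (a point): Centre of a black battery pack, 46 (x) x 130 (y) x 19 mm (z), 0.21 kg; grip it across the 46 mm. Starts flat on the bench in front of the box and lid; may be absent.
There are look-alikes about, which are no part of the job. What is shaped like the part that bears pack_0_center but green or turquoise is not meant.

How it is judged:
On the way, in this order (a step that is already met when the one before it is completed fails the run):
1. The bottle is out of the box and all the battery packs are in it, below the fill line (x of pack_0_center in the frame of box between -0.06 and 0.06 m and y of pack_0_center in the frame of box between -0.08 and 0.08 m and z of pack_0_center in the frame of box between 0 and 0.047 m and x of pack_1_center in the frame of box between -0.06 and 0.06 m and y of pack_1_center in the frame of box between -0.08 and 0.08 m and z of pack_1_center in the frame of box between 0 and 0.047 m and x of pack_2_center in the frame of box between -0.06 and 0.06 m and y of pack_2_center in the frame of box between -0.08 and 0.08 m and z of pack_2_center in the frame of box between 0 and 0.047 m and x of pack_3_center in the frame of box between -0.06 and 0.06 m and y of pack_3_center in the frame of box between -0.08 and 0.08 m and z of pack_3_center in the frame of box between 0 and 0.047 m and horizontal distance between bottle_center and box_mouth above 0.13 m), for 0.2 s.
2. The lid is pressed fully home and both seal strips are down (horizontal distance between lid_handle and box_mouth below 0.008 m and z of lid_handle in the frame of box below 0.0765 m and angle between lid_handle's own z axis and vertical below 0.02 rad and value of joint each of seal_far, seal_near above 0.0035 m), for 0.2 s.
At the end, for the whole second after the job is handed in: Bottle upright (0.12 rad) on the mat, within 30 mm of its centre; every pack present in the box, centre below the fill line; lid centred within 8 mm, level within 0.02 rad, within 2.5 mm of fully home; both seal strips down at least 3.5 mm; lid and bottle at rest (all of step 2 and horizontal distance between bottle_center and mat_center below 0.03 m and angle between bottle_center's own z axis and vertical below 0.12 rad and height (world z) of bottle_center below 0.066 m and x of pack_0_center in the frame of box between -0.06 and 0.06 m and y of pack_0_center in the frame of box between -0.08 and 0.08 m and z of pack_0_center in the frame of box between 0 and 0.047 m and x of pack_1_center in the frame of box between -0.06 and 0.06 m and y of pack_1_center in the frame of box between -0.08 and 0.08 m and z of pack_1_center in the frame of box between 0 and 0.047 m and x of pack_2_center in the frame of box between -0.06 and 0.06 m and y of pack_2_center in the frame of box between -0.08 and 0.08 m and z of pack_2_center in the frame of box between 0 and 0.047 m and x of pack_3_center in the frame of box between -0.06 and 0.06 m and y of pack_3_center in the frame of box between -0.08 and 0.08 m and z of pack_3_center in the frame of box between 0 and 0.047 m and linear speed of each of lid, bottle below 0.02 m/s); the robot touches nothing.
It fails at once if A seal strip is pushed down before the lid is on the box (horizontal distance between lid_handle and box_mouth above 0.05 m and value of joint any of seal_far, seal_near above 0.0035 m).
It fails at once if The solvent bottle is tipped over (leans more than 0.7 rad) (angle between bottle_center's own z axis and vertical above 0.7 rad).
Of pack_1, pack_2, pack_3 only 2 to 3 are there at a start; the rules pass over those that are not, and their reading is None.
At some moment in a run one of lid, pack_3 may be knocked a few centimetres aside while the robot is not near it.
It also fails if it takes over 210 s, if anything falls off the work surface, if the arm or the gripper's body presses on something with over 40 N, if the wrist force passes 120 N, or if a joint passes its speed limit or range.

## Working session

There is one attempt and no reset: what is moved stays moved. The work goes in short steps, Python scripts to look and compute and a shell command to move; the robot and the scene stay as the last step left them, time stands still between calls to the robot, and variables do not carry over. Pictures are saved under pics/ and viewed, about 12 in all and at most 16, crops included, and the job is handed in when it is done.

```bash
ls; mkdir -p pics
cat > h.py <<'E'
import numpy as np, cv2
from station import ctrl, imaging
def snap(name,out):
    im=imaging.camera(name); cv2.imwrite('pics/'+out,im[:,:,::-1]); return im
def cam(name):
    m=imaging.camera_model(name); return m
def R(a):
    a=np.array(a,float)
    if a.shape==(3,3): return a
    from scipy.spatial.transform import Rotation as Ro
    return Ro.from_euler('xyz',a).as_matrix() if a.size==3 else Ro.from_quat(a).as_matrix()
def ray(name,u,v,z):
    m=cam(name);K=np.array(m['camera_matrix']);p=np.array(m['position']);r=R(m['attitude'])
    d=np.linalg.inv(K)@[u,v,1]; d=r@[d[0],-d[1],-d[2]]
    return (p+d*(z-p[2])/d[2]).round(4)
def proj(name,P):
    m=cam(name);K=np.array(m['camera_matrix']);p=np.array(m['position']);r=R(m['attitude'])
    c=r.T@(np.array(P)-p); q=K@[c[0],-c[1],-c[2]]; return (q[:2]/q[2]).round(1)
E
python3 - <<'E'
from h import *
for n in('top','scene'):
    im=snap(n,n+'0.png'); print(cam(n))
print(ctrl.get_obs())
E
```

```text
pics
{'camera_matrix': array([[405.04099088,   0.        , 280.35992696],
       [  0.        , 405.04099088, 213.25818236],
       [  0.        ,   0.        ,   1.        ]]), 'position': array([ 0.36602984, -0.23391616,  1.45846776]), 'attitude': array([ 0.11782086, -0.009284  , -1.56439892])}
{'camera_matrix': array([[383.96511189,   0.        , 283.14656882],
       [  0.        , 383.96511189, 208.39994097],
       [  0.        ,   0.        ,   1.        ]]), 'position': array([-0.24747039, -1.13924664,  0.67433242]), 'attitude': array([ 1.11392080e+00,  3.61082021e-04, -7.06427246e-01])}
{'time_s': 0.1, 'qpos': array([-1.35158717e+00,  3.00424548e-01,  1.52149861e+00,  1.44126244e-05,
        1.32070587e+00, -6.65823933e-02]), 'joint_vel': array([-0.00066987, -0.00101711, -0.00162532, -0.00169358,  0.00050614,
       -0.00077653]), 'tau': array([ 1.63886365e-03, -5.32636642e+01, -3.53280473e+01,  7.09598651e-02,
        2.34492804e-02, -6.31534726e-05]), 'ee_pos': array([ 0.15501855, -0.52748356,  0.22394674]), 'eef_rot': array([-3.14150977e+00,  1.03315353e-03, -1.28500830e+00]), 'force': array([-0.3361052 , -0.86169296,  0.26594154]), 'moment': array([-0.00701604, -0.01012947, -0.01064203]), 'grip_width': 0.0937473034573506}
```

View pics/top0.png

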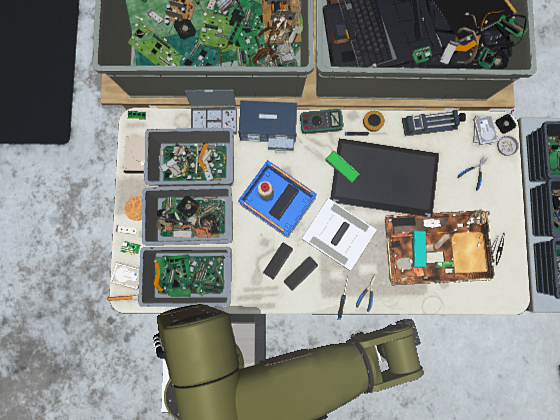

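View pics/scene0.png

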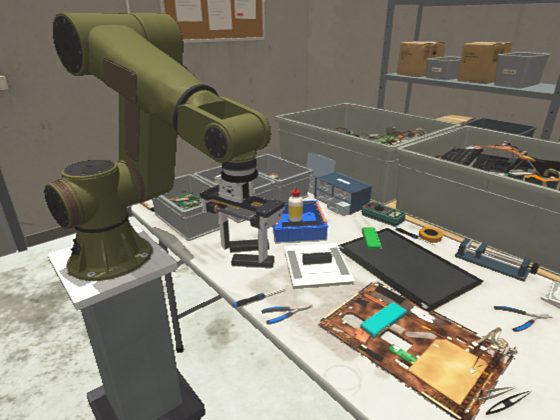

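Run:
```python
from h import *
im=cv2.imread('pics/top0.png')
c=im[150:300,225:385]; cv2.imwrite('pics/c0.png',cv2.resize(c,None,fx=5,fy=4*1.25/1.25,interpolation=cv2.INTER_CUBIC))
# scale 5 in x,4 in y
def comp(mask,name):
    n,l,s,c=cv2.connectedComponentsWithStats(mask.astype(np.uint8))
    for i in range(1,n):
        if s[i,4]>60:
            pts=cv2.findNonZero((l==i).astype(np.uint8)); print(name,s[i],cv2.minAreaRect(pts))
sub=im.astype(int)
m=np.zeros(im.shape[:2],bool); m[150:305,232:385]=1
comp((sub.max(2)<75)&m,'dark')
hsv=cv2.cvtColor(im,cv2.COLOR_BGR2HSV)
comp(cv2.inRange(hsv,(100,120,60),(125,255,255)).astype(bool)&m,'blue')
m2=np.zeros(im.shape[:2],bool); m2[180:230,117:150]=1
comp(cv2.inRange(hsv,(5,100,100),(22,255,255)).astype(bool)&m2,'cork')
comp(cv2.inRange(hsv,(0,0,225),(180,30,255)).astype(bool)&m,'white')
comp((cv2.inRange(hsv,(0,150,100),(6,255,255))).astype(bool)&m,'red')
```

```text
dark [ 330  150   55   60 1863] ((356.9999694824219, 179.49998474121094), (53.99999237060547, 58.99999237060547), 0.0)
dark [269 184  29  35 311] ((283.2449645996094, 201.2214813232422), (11.63309383392334, 34.981201171875), 34.99202346801758)
dark [264 243  28  36 380] ((277.52545166015625, 260.1915588378906), (11.82205581665039, 35.8853874206543), 33.023868560791016)
dark [284 257  33  33 350] ((300.5000305175781, 273.0000305175781), (12.020814895629883, 36.06244659423828), 45.0)
blue [ 238  161   79   75 2009] ((276.788330078125, 197.5645751953125), (60.85862731933594, 51.18787384033203), 34.875328063964844)
cork [125 196  17  24 350] ((133.0, 207.5), (23.0, 16.0), 90.0)
white [302 188  17  31  61] ((310.88153076171875, 203.99363708496094), (7.660780906677246, 32.27307891845703), 19.025604248046875)
white [ 302  198   75   72 1940] ((339.3846130371094, 233.42308044433594), (58.24352264404297, 49.09096145629883), 33.690067291259766)
white [239 206  49  33 118] ((261.8130187988281, 223.7030029296875), (57.67647171020508, 5.34501838684082), 34.875328063964844)
white [264 240  31  41 121] ((279.3000183105469, 260.9000244140625), (17.441329956054688, 41.59086227416992), 26.56505012512207)
white [283 258  36  39 118] ((303.1216735839844, 277.5308837890625), (16.74843406677246, 42.05940628051758), 51.11550521850586)
```

View pics/c0.png

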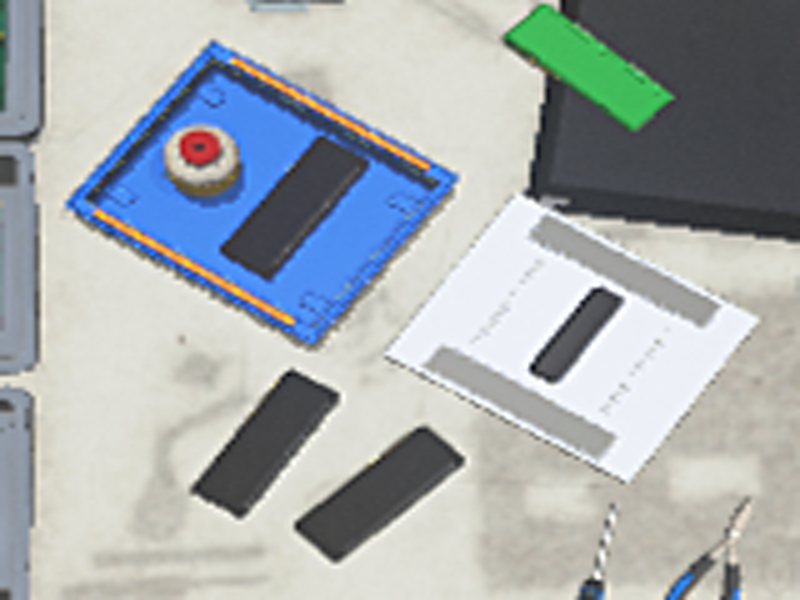

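Run:
```python
from h import *
def q(n,pts,z):
    P=np.array([ray('top',225+x/5,150+y/4,z) for x,y in pts])
    c=P.mean(0); print(n,'c',c.round(4),'sides',[round(float(np.linalg.norm(P[i]-P[(i+1)%4])),3) for i in range(4)] if len(P)>3 else '',
     'ang',[round(float(np.degrees(np.arctan2(*(P[(i+1)%4]-P[i])[[1,0]]))),1) for i in range(len(P))])
q('box',[(212,42),(460,178),(315,348),(68,206)],.055)
q('lid',[(520,192),(760,320),(628,480),(386,356)],.013)
q('hnd',[(600,287),(624,298),(555,383),(530,370)],.041)
q('p0',[(325,135),(370,160),(272,280),(220,248)],.024)
q('p1',[(292,370),(340,398),(241,517),(191,490)],.019)
q('p2',[(427,427),(465,462),(335,562),(296,527)],.019)
print('spout',ray('top',264.8,187,.139),'cork',ray('top',133.5,208,.003))
```

```text
box c [ 0.5854 -0.2363  0.055 ] sides [0.213, 0.181, 0.213, 0.178] ang [-124.5, 146.0, 54.7, -33.9]
lid c [ 0.4639 -0.4589  0.013 ] sides [0.206, 0.172, 0.203, 0.178] ang [-123.8, 145.8, 57.7, -33.1]
hnd c [ 0.4636 -0.4574  0.041 ] sides [0.019, 0.09, 0.021, 0.089] ang [-119.7, 146.6, 57.2, -34.3]
p0 c [ 0.5789 -0.2603  0.024 ] sides [0.039, 0.129, 0.047, 0.127] ang [-124.8, 147.4, 52.7, -35.9]
p1 c [ 0.3672 -0.2398  0.019 ] sides [0.042, 0.125, 0.042, 0.127] ang [-125.6, 146.5, 56.6, -33.6]
p2 c [ 0.3233 -0.3209  0.019 ] sides [0.041, 0.127, 0.041, 0.127] ang [-138.7, 133.7, 42.4, -46.4]
spout [ 0.6093 -0.1932  0.139 ] cork [0.5536 0.2843 0.003 ]
```

```bash
cat >> h.py <<'E'
def go(x,y,z=None,yaw=None):
    o=ctrl.get_obs(); p=o['ee_pos']; ps=o['eef_rot'][2]
    d=np.array([x,y])-p[:2]; out=[d@[np.cos(ps),np.sin(ps)], d@[np.sin(ps),-np.cos(ps)], p[2]-z if z is not None else 0]
    t=0
    if yaw is not None: t=(ps-yaw+np.pi/2)%np.pi-np.pi/2
    print('t',o['time_s'],'ee',p.round(4),'rot',o['eef_rot'].round(3),'F',o['force'].round(1),'w',round(o['grip_width'],4),'q6',o['qpos'][5].round(2),'-> shift',np.round(out,4),'turn(+ if first)',round(t,3))
E
python3 -m handwheel '[[[0,0,0,-0.137],[0,0,0,-0.137],[0,0,0,-0.137],[0,0,0,-0.137],[0,0,0,-0.137],[0.0155,-0.044,0,0],[0.0155,-0.044,0,0],[0.0155,-0.044,0,0],[0.0155,-0.044,0,0],[0.0155,-0.044,0,0]]]'
python3 -c "
from h import *
go(.609,-.193,.224,-.6)"
```

```text
time_s: 1.1
ee_pos: [0.3406, -0.3809, 0.2207]
eef_rot: [-3.137, 0.006, -0.577]
force: [0.4, 0.3, 0.3]
grip_width: 0.0941
t 1.1 ee [ 0.3406 -0.3809  0.2207] rot [-3.137  0.006 -0.577] F [0.4 0.3 0.3] w 0.0941 q6 -0.34 -> shift [ 0.1225 -0.3038 -0.0033] turn(+ if first) 0.023
```

```bash
python3 -m handwheel '[[[0.0175,-0.043,0,0.02],[0.0175,-0.043,0,0],[0.0175,-0.043,0,0],[0.0175,-0.043,0,0],[0.0175,-0.043,0,0],[0.0175,-0.043,0,0],[0.0175,-0.043,0,0],[0,0,0,0],[0,0,0,0]]]' >/dev/null
python3 - <<'E'
from h import *
go(.609,-.193,.13,-.6)
im=snap('top','t1.png');c=im[100:320,200:400]
s=snap('scene','s1.png')
a=cv2.resize(im[150:300,230:380],(600,600),interpolation=cv2.INTER_CUBIC)
cv2.imwrite('pics/s1c.png',cv2.resize(s[150:300,230:380],(600,600),interpolation=cv2.INTER_CUBIC)[:,:,::-1])
# bottle projections in scene
for z in (.061,.117,.139): print(z,proj('scene',[.609,-.193,z]))
E
```

```text
t 2.0 ee [ 0.6228 -0.1851  0.2173] rot [-3.138  0.012 -0.592] F [-0.5 -0.5  1.5] w 0.0941 q6 0.24 -> shift [-0.0071  0.0143  0.0873] turn(+ if first) 0.008
0.061 [293.3 205. ]
0.117 [293.5 191.1]
0.139 [293.6 185.5]
```

View pics/s1c.png

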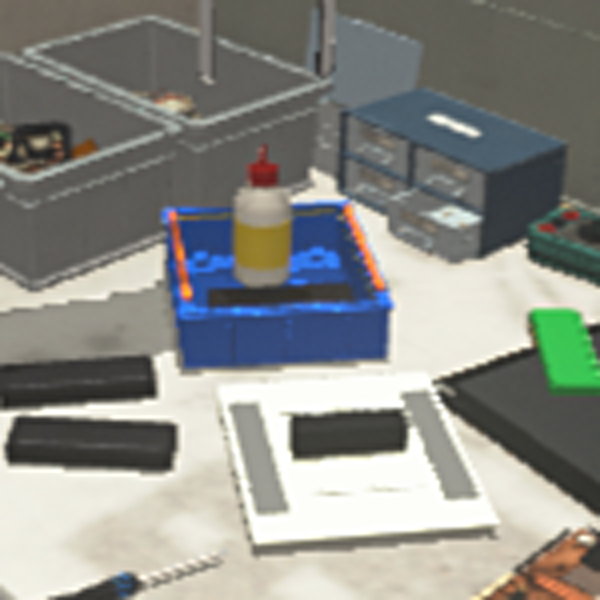

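Run:
```python
from h import *
from scipy.optimize import least_squares as ls
S=lambda x,y:(230+x/4,150+y/4); T=lambda x,y:(225+x/5,150+y/4)
# bottle
def f(p): return np.r_[proj('scene',[*p,.117])-[295.8,150+190/4], proj('scene',[*p,.139])[:1]-295.8, proj('top',[*p,.127])-T(199,147), proj('top',[*p,.105])-T(202,163)]
r=ls(f,[.609,-.193]); print('bottle',r.x,r.fun.round(1))
# box yaw/centre
loc=[(-1,1),(1,1),(1,-1),(-1,-1)]; 
Tp=[T(68,206),T(212,42),T(460,178),T(315,348)]
Sp=[S(165,213),None,S(395,302),S(180,318)]
def g(p):
    out=[]
    for (a,b),t,s in zip(loc,Tp,Sp):
        c,sn=np.cos(p[2]),np.sin(p[2]); x=a*.088;y=b*.104
        P=[p[0]+c*x-sn*y,p[1]+sn*x+c*y,.055]
        out+=list(proj('top',P)-t)
        if s is not None: out+=list(proj('scene',P)-s)
    return np.array(out)
r=ls(g,[.585,-.236,-.6]); print('box',r.x,r.fun.round(1))
b=r.x
for n,q in(('bottle',(.609,-.193)),('p0',(.5789,-.2603))):
    d=np.array(q)-b[:2]; c,s=np.cos(b[2]),np.sin(b[2]); print(n,d@[c,s],d@[-s,c])
```

```text
bottle [ 0.609 -0.193] [-2.3 -6.4 -2.2  0.   0.9 -0.4 -1.8]
box [ 0.585 -0.236 -0.6  ] [ 0.3  0.4 -1.6 -1.9  0.3  1.  -0.7  0.2 -2.2 -0.5 -0.2 -1.2 -0.7 -1.8]
bottle -0.0044715715981542125 0.049040850802597014
p0 0.00868626485255032 -0.023499974530014886
```

```bash
sed -i 's/return (q\[:2\]\/q\[2\]).round(1)/return q[:2]\/q[2]/' h.py
python3 - <<'E'
from h import *
from scipy.optimize import least_squares as ls
S=lambda x,y:(230+x/4,150+y/4); T=lambda x,y:(225+x/5,150+y/4)
def f(p): return np.r_[proj('scene',[*p,.117])[:1]-295.8, proj('scene',[*p,.139])-[295.8,187], proj('top',[*p,.127])-T(199,147), proj('top',[*p,.105])-T(202,163)]
r=ls(f,[.609,-.193]); print('bottle',r.x,r.fun.round(1)); bo=r.x
loc=[(-1,1),(1,1),(1,-1),(-1,-1)]; 
Tp=[T(68,206),T(212,42),T(460,178),T(315,348)]
Sp=[S(165,213),None,S(395,302),S(180,318)]
def g(p):
    out=[]
    for (a,b),t,s in zip(loc,Tp,Sp):
        c,sn=np.cos(p[2]),np.sin(p[2]); x=a*.088;y=b*.104
        P=[p[0]+c*x-sn*y,p[1]+sn*x+c*y,.055]
        out+=list(proj('top',P)-t)
        if s is not None: out+=list(proj('scene',P)-s)
    return np.array(out)
r=ls(g,[.585,-.236,-.6]); print('box',r.x,r.fun.round(1))
b=r.x
for n,q in(('bottle',bo),('p0',(.5789,-.2603))):
    d=np.array(q)-b[:2]; c,s=np.cos(b[2]),np.sin(b[2]); print(n,d@[c,s],d@[-s,c])
go(*bo,.085,b[2])
E
```

```text
bottle [ 0.61019819 -0.19686747] [-1.3 -1.3 -1.3  1.2  0.6  0.8 -2.2]
box [ 0.5858709  -0.23880657 -0.59710407] [ 1.1  0.3 -1.1 -1.8  1.   0.8  0.  -0.2 -1.4 -0.3  0.7 -1.4  0.2 -1.5]
bottle -0.0034623891380559197 0.04836028234937552
p0 0.006319973229804334 -0.021693755937857006
t 2.1 ee [ 0.6222 -0.1859  0.2177] rot [-3.138  0.011 -0.593] F [-0.6 -0.5 -0.2] w 0.0939 q6 0.24 -> shift [-0.0038  0.0158  0.1327] turn(+ if first) 0.004
```

```bash
python3 -m handwheel '[[[-0.002,0.008,0,0],[-0.002,0.008,0,0],[0,0,0.02,0],[0,0,0.025,0],[0,0,0.03,0],[0,0,0.03,0],[0,0,0.02,0],[0,0,0.005,0],[0,0,0,0],[0,0,0,0]]]' >/dev/null
python3 - <<'E'
from h import *
go(.611,-.197,.085,-.597)
im=snap('scene','s2.png');cv2.imwrite('pics/s2c.png',cv2.resize(im[150:270,230:380],(750,600),interpolation=cv2.INTER_CUBIC)[:,:,::-1])
E
```

```text
t 3.1 ee [ 0.6011 -0.2077  0.0899] rot [-3.137e+00  3.000e-03 -6.060e-01] F [1.2 0.3 0.4] w 0.0937 q6 0.21 -> shift [ 0.002  -0.0144  0.0049] turn(+ if first) -0.009
```

View pics/s2c.png

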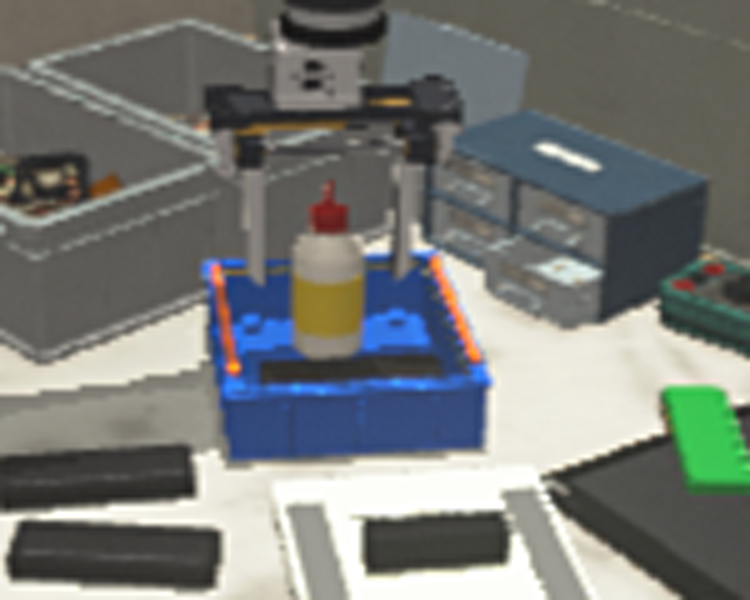

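Run:
```python
from h import *
o=ctrl.get_obs();p=o['ee_pos'];print(p)
for s in(-1,1):
  a=o['eef_rot'][2]; P=[p[0]+s*.053*np.cos(a),p[1]+s*.053*np.sin(a),p[2]-.019]
  print(((proj('scene',P)-[230,150])*5).round())
for q in [(.611,-.197),(.601,-.2077),(.595,-.22)]:
  print(q,[((proj('scene',[*q,z])-[230,150])*5).round() for z in(.005,.117,.139)])
```

```text
[ 0.60131196 -0.20775015  0.09016854]
[250. 275.]
[394. 269.]
(0.611, -0.197) [array([321., 344.]), array([323., 207.]), array([324., 178.])]
(0.601, -0.2077) [array([321., 353.]), array([323., 215.]), array([323., 186.])]
(0.595, -0.22) [array([326., 361.]), array([328., 222.]), array([329., 194.])]
```

```bash
python3 -m handwheel '[[[0,-0.008,0,0],[0,-0.008,0,0],[0,0,0,0],[0,0,0,0]]]' >/dev/null
python3 - <<'E'
from h import *
go(.611,-.195,.085,-.597)
E
```

```text
t 3.55 ee [ 0.6125 -0.1935  0.0933] rot [-3.136e+00 -1.000e-03 -6.060e-01] F [-0.1  0.2 -0.7] w 0.094 q6 0.24 -> shift [-0.0003  0.0021  0.0083] turn(+ if first) -0.009
```

```bash
python3 -m handwheel '[[[0,0.001,0.008,0],[0,0,0.002,0],[0,0,0,0],[0,0,0,0],[0,0,0,0],[0,0,0,0],[0,0,0,0],[0,0,0,0]]]' 0.03 20 ; python3 -m handwheel '[[[0,0,0,0],[0,0,0,0],[0,0,-0.01,0],[0,0,-0.01,0],[0,0,-0.02,0],[0,0,-0.03,0],[0,0,-0.03,0],[0,0,-0.03,0],[0,0,-0.02,0],[0,0,0,0]]]'
python3 - <<'E'
from h import *
go(.5536,.2843,.24,-.597)
im=snap('scene','s3.png');cv2.imwrite('pics/s3c.png',cv2.resize(im[110:230,230:380],(750,600),interpolation=cv2.INTER_CUBIC)[:,:,::-1])
E
```

```text
time_s: 4.35
ee_pos: [0.6115, -0.1945, 0.082]
eef_rot: [-3.136, -0.001, -0.606]
force: [-0.2, 0.3, -0.9]
grip_width: 0.053
time_s: 5.35
ee_pos: [0.6104, -0.1949, 0.2438]
eef_rot: [-3.135, -0.003, -0.606]
force: [-0.2, -0.4, -1.2]
grip_width: 0.0529
t 5.35 ee [ 0.6104 -0.1949  0.2438] rot [-3.135e+00 -3.000e-03 -6.060e-01] F [-0.2 -0.4 -1.2] w 0.0529 q6 0.24 -> shift [-0.3195 -0.3617  0.0038] turn(+ if first) -0.009
```

View pics/s3c.png

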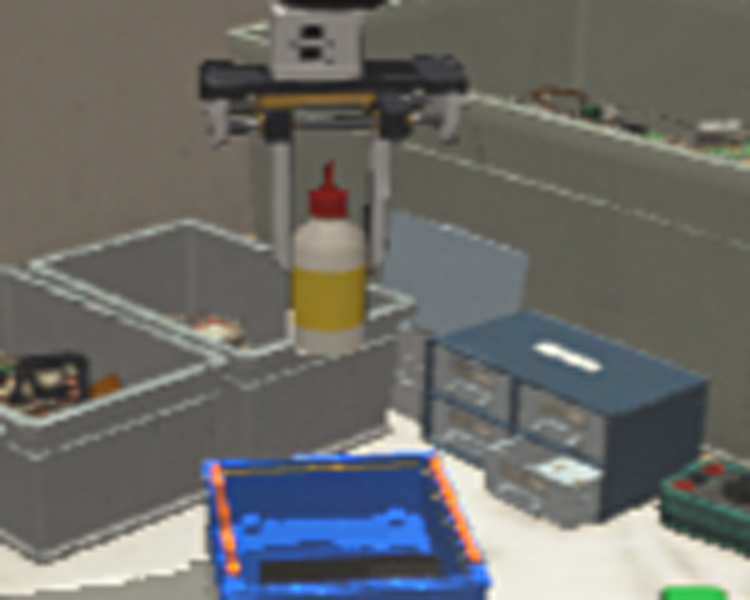

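```bash
python3 -m handwheel '[[[-0.01,-0.012,0,0],[-0.02,-0.024,0,0],[-0.026,-0.03,0,0],[-0.026,-0.03,0,0],[-0.026,-0.03,0,0],[-0.026,-0.03,0,0],[-0.026,-0.03,0,0],[-0.026,-0.03,0,0],[-0.026,-0.03,0,0],[-0.02,-0.024,0,0]]]' >/dev/null
python3 -m handwheel '[[[-0.02,-0.024,0,0],[-0.02,-0.024,0,0],[-0.01,-0.01,0,0],[0,0,0,0],[0,0,0,0]]]' >/dev/null
python3 - <<'E'
from h import *
go(.5536,.2843,.08,-.597)
snap('top','t4.png')
im=cv2.imread('pics/t0.png') if 0 else cv2.imread('pics/top0.png')
print([ray('top',u,v,.003) for u,v in((133.5,196.5),(133.5,220),(125,208),(141,208))])
a=cv2.imread('pics/t4.png')[120:320,100:300]; b=im[180:240,110:170]
cv2.imwrite('pics/t4c.png',np.hstack([cv2.resize(a,(500,500),interpolation=3),cv2.copyMakeBorder(cv2.resize(b,(300,300),interpolation=cv2.INTER_CUBIC),0,200,0,0,0)]))
E
```

```text
t 6.9 ee [0.5487 0.2624 0.2232] rot [ 3.128  0.024 -0.602] F [ 0.4 -0.2 -2.7] w 0.0527 q6 0.98 -> shift [-0.0084 -0.0208  0.1432] turn(+ if first) -0.005
[array([0.5956, 0.2863, 0.003 ]), array([0.51  , 0.2821, 0.003 ]), array([0.5533, 0.3148, 0.003 ]), array([0.5538, 0.2572, 0.003 ])]
```

View pics/t4c.png

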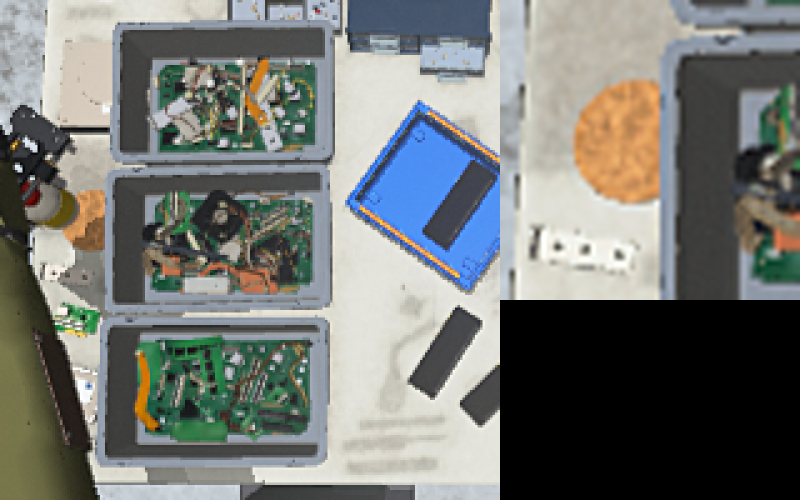

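```bash
python3 -m handwheel '[[[-0.001,-0.005,0,0],[-0.001,-0.004,0.01,0],[0,0,0.02,0],[0,0,0.02,0],[0,0,0.02,0],[0,0,0.02,0],[0,0,0.01,0],[0,0,0,0],[0,0,0,0]]]' >/dev/null
python3 - <<'E'
from h import *
go(.552,.271,.081,-.597)
E
```

```text
t 7.85 ee [0.5519 0.2666 0.1167] rot [ 3.128  0.024 -0.611] F [ 0.6 -0.2 -0.1] w 0.0526 q6 0.99 -> shift [-0.0025 -0.0036  0.0357] turn(+ if first) -0.014
```

```bash
python3 -m handwheel '[[[-0.002,-0.003,0.01,0],[0,0,0.01,0],[0,0,0.008,0],[0,0,0.002,0],[0,0,0,0],[0,0,0,0]]]' >/dev/null
python3 - <<'E'
from h import *
go(.552,.271,.081,-.597)
E
```

```text
t 8.45 ee [0.5521 0.271  0.0861] rot [ 3.131  0.022 -0.611] F [ 0.2 -0.2 -1.7] w 0.0531 q6 1.0 -> shift [-0.0001  0.0001  0.0051] turn(+ if first) -0.014
```

```bash
python3 -m handwheel '[[[0,0,0.003,0],[0,0,0.001,0],[0,0,0,0]]]'
python3 -m handwheel '[[[0,0,0.001,0],[0,0,0,0]]]'
```

```text
time_s: 8.75
ee_pos: [0.5523, 0.2711, 0.0825]
eef_rot: [3.132, 0.021, -0.611]
force: [-0.5, 0.4, -1.3]
grip_width: 0.0529
time_s: 8.95
ee_pos: [0.5524, 0.2711, 0.0816]
eef_rot: [3.132, 0.021, -0.611]
force: [0.1, -0.1, -0.7]
grip_width: 0.0531
```

```bash
python3 -m handwheel '[[[0,0,0.0015,0],[0,0,0,0]]]'
python3 -m handwheel '[[[0,0,0,0],[0,0,0,0],[0,0,0,0],[0,0,0,0],[0,0,0,0],[0,0,0,0]]]' 0.08
python3 -m handwheel '[[[0,0,-0.01,0],[0,0,-0.02,0],[0,0,-0.03,0],[0,0,-0.04,0],[0,0,-0.04,0],[0,0,-0.02,0],[0,0,0,0]]]'
python3 - <<'E'
from h import *
go(.367,-.242,.2,.974)
im=snap('scene','s5.png');t=snap('top','t5.png')
cv2.imwrite('pics/s5c.png',np.hstack([cv2.resize(im[100:250,100:250],(400,400),interpolation=cv2.INTER_CUBIC),cv2.resize(t[150:250,80:180],(400,400),interpolation=cv2.INTER_CUBIC)])[:,:,::-1])
E
```

```text
time_s: 9.15
ee_pos: [0.5526, 0.2712, 0.0808]
eef_rot: [3.133, 0.02, -0.611]
force: [-0.1, 0.0, -0.9]
grip_width: 0.0528
time_s: 9.75
ee_pos: [0.5528, 0.2713, 0.0809]
eef_rot: [3.134, 0.02, -0.611]
force: [-0.3, -0.3, -0.4]
grip_width: 0.0799
time_s: 10.45
ee_pos: [0.5557, 0.2702, 0.2508]
eef_rot: [3.134, 0.02, -0.611]
force: [0.6, -0.9, -0.3]
grip_width: 0.08
t 10.45 ee [0.5557 0.2702 0.2508] rot [ 3.134  0.02  -0.611] F [ 0.6 -0.9 -0.3] w 0.08 q6 1.0 -> shift [0.1393 0.5278 0.0508] turn(+ if first) 1.556
```

View pics/s5c.png

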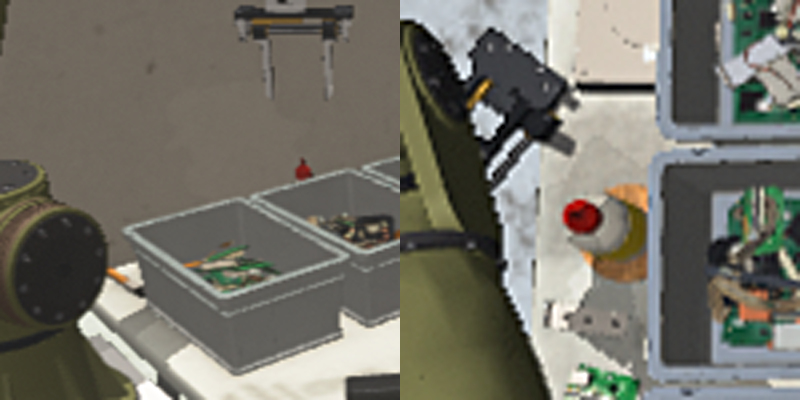

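```bash
python3 -m handwheel '[[[0.0125,0.047,0,0],[0.0125,0.047,0,0],[0.0125,0.047,0,0],[0.0125,0.047,0,0],[0.0125,0.047,0,0],[0.0125,0.047,0,0],[0.0125,0.047,0,0],[0.0125,0.047,0,0],[0.0125,0.047,0,0],[0.0125,0.047,0,0]]]' >/dev/null
python3 -m handwheel '[[[0,0,0,-0.145],[0,0,0,-0.145],[0,0,0,-0.145],[0,0,0,-0.145],[0,0,0,-0.145],[0,0,0,-0.145],[0,0,0,-0.145],[0,0,0,-0.145],[0,0,0,-0.145],[0,0,0,-0.145]]]' >/dev/null
python3 - <<'E'
from h import *
go(.367,-.242,.1,.974)
print('spout',ray('top',125.8,204.2,.13))
E
```

```text
t 12.55 ee [ 0.3675 -0.1965  0.2168] rot [-3.069  0.033  0.888] F [-0.4 -0.1 -0.3] w 0.0799 q6 -1.44 -> shift [-0.0356  0.0284  0.1168] turn(+ if first) -0.086
spout [0.5496 0.265  0.13  ]
```

```bash
python3 -m handwheel '[[[-0.012,0.01,0,-0.03],[-0.012,0.01,0,-0.03],[-0.012,0.01,0,-0.026],[0,0,0,0],[0,0,0,0],[0,0,0,0]]]' |grep rot
python3 -m handwheel '[[[0,0,0.03,0],[0,0,0.03,0],[0,0,0.02,0],[0,0,0,0],[0,0,0,0]]]' |grep rot
python3 - <<'E'
from h import *
go(.367,-.242,.021,.974); print(ctrl.get_obs()['qpos'])
E
```

```text
eef_rot: [-3.051, 0.025, 0.983]
eef_rot: [-3.052, 0.025, 0.983]
t 13.65 ee [ 0.3592 -0.2364  0.1255] rot [-3.052  0.025  0.983] F [-0.4 -0.2 -0.2] w 0.0798 q6 -1.62 -> shift [-0.0003  0.0096  0.1045] turn(+ if first) 0.009
[-0.64932257  0.20182028  1.89683078 -0.03392035  1.13068317 -1.61524628]
```

```bash
cat > tl.py <<'E'
from h import *
o=ctrl.get_obs(); q=o['qpos']; z=R(o['eef_rot'])[:,2]; print('tilt xy',z[:2].round(4),'pitch',round(q[1]+q[2]+q[4]-np.pi,4),'q4',q[3].round(4),'ee',o['ee_pos'].round(4),'yaw',o['eef_rot'][2].round(3),'t',o['time_s'],'F',o['force'].round(1))
E
python3 tl.py
python3 -m handwheel '[[[0,-0.04,0,0],[0,-0.04,0,0],[0,-0.04,0,0]]]' >/dev/null;python3 tl.py
python3 -m handwheel '[[[0,0.015,0,0],[0,0.015,0,0],[0,0.015,0,0],[0,0.015,0,0],[0,0.015,0,0],[0,0.015,0,0],[0,0.015,0,0],[0,0.015,0,0]]]' >/dev/null;python3 tl.py
python3 -m handwheel '[[[0,0,0,0.12],[0,0,0,0.12],[0,0,0,0.12]]]' >/dev/null;python3 tl.py
python3 -m handwheel '[[[0,0,0,-0.12],[0,0,0,-0.12],[0,0,0,-0.12]]]' >/dev/null;python3 tl.py
```

```text
tilt xy [-0.0881  0.0284] pitch 0.0877 q4 -0.0339 ee [ 0.3592 -0.2364  0.1255] yaw 0.983 t 13.65 F [-0.4 -0.2 -0.2]
tilt xy [-0.0867  0.0272] pitch 0.0852 q4 -0.0357 ee [ 0.2601 -0.1695  0.1378] yaw 0.983 t 13.95 F [ 0.1 -0.3  1.4]
tilt xy [-0.0765  0.0192] pitch 0.073 q4 -0.0336 ee [ 0.367  -0.2397  0.1345] yaw 0.983 t 14.75 F [ 0.4  0.4 -0.3]
tilt xy [-0.0762  0.019 ] pitch 0.0726 q4 -0.0335 ee [ 0.3715 -0.2423  0.1346] yaw 0.614 t 15.05 F [ 0.2 -0.2  0.7]
tilt xy [-0.0756  0.0187] pitch 0.0721 q4 -0.0333 ee [ 0.3749 -0.244   0.135 ] yaw 0.974 t 15.35 F [0.5 0.2 0.2]
```

```bash
python3 -m handwheel '[[[0,-0.04,0,0],[0,-0.04,0,0],[0,-0.04,0,0],[0,0.015,0,0],[0,0.015,0,0],[0,0.015,0,0],[0,0.015,0,0],[0,0.015,0,0],[0,0.015,0,0],[0,0.015,0,0]]]' >/dev/null;python3 tl.py
python3 -m handwheel '[[[0,-0.04,0,0],[0,-0.04,0,0],[0,0.04,0,0],[0,0.04,0,0],[0,0,0,0]]]' >/dev/null;python3 tl.py
python3 -m handwheel '[[[0,-0.01,0,0],[0,-0.01,0,0],[0,-0.01,0,0],[0,-0.01,0,0],[0,-0.01,0,0],[0,-0.01,0,0],[0,-0.01,0,0]]]' >/dev/null;python3 tl.py
python3 -m handwheel '[[[0,0.01,0,0],[0,0.01,0,0],[0,0.01,0,0],[0,0.01,0,0],[0,0.01,0,0],[0,0.01,0,0],[0,0.01,0,0]]]' >/dev/null;python3 tl.py
```

```text
tilt xy [-0.0741  0.0175] pitch 0.0702 q4 -0.0331 ee [ 0.3737 -0.2416  0.1371] yaw 0.979 t 16.35 F [-0.1  0.4  0.6]
tilt xy [-0.0822  0.0235] pitch 0.0804 q4 -0.0329 ee [ 0.377  -0.2429  0.1324] yaw 0.98 t 16.85 F [ 0.2 -0.1  0. ]
tilt xy [-0.084   0.0248] pitch 0.0824 q4 -0.0338 ee [ 0.3152 -0.201   0.1377] yaw 0.98 t 17.55 F [ 0.1 -0.  -0.6]
tilt xy [-0.0831  0.0241] pitch 0.0815 q4 -0.0329 ee [ 0.3774 -0.2429  0.1316] yaw 0.98 t 18.25 F [ 0.4 -0.  -0.4]
```

```bash
python3 -m handwheel '[[[0,-0.045,0,0],[0,-0.045,0,0],[0,0,0,0],[0,0,0,0]]]' >/dev/null;python3 tl.py
python3 -m handwheel '[[[0,0.004,0,0],[0,0.008,0,0],[0,0.012,0,0],[0,0.012,0,0],[0,0.012,0,0],[0,0.012,0,0],[0,0.012,0,0],[0,0.01,0,0],[0,0.006,0,0],[0,0.003,0,0]]]' >/dev/null;python3 tl.py
python3 -m handwheel '[[[0,0,-0.045,0],[0,0,-0.045,0],[0,0,0,0],[0,0,0,0]]]' >/dev/null;python3 tl.py
python3 -m handwheel '[[[0,0,0.045,0],[0,0,0.045,0],[0,0,0,0],[0,0,0,0]]]' >/dev/null;python3 tl.py
```

```text
tilt xy [-0.0883  0.028 ] pitch 0.0877 q4 -0.034 ee [ 0.3029 -0.1928  0.1363] yaw 0.98 t 18.65 F [ 0.6 -0.2  0.6]
tilt xy [-0.0881  0.0279] pitch 0.0878 q4 -0.0327 ee [ 0.3895 -0.2514  0.1258] yaw 0.98 t 19.65 F [-0.1  0.5  0.5]
tilt xy [-0.0907  0.0299] pitch 0.0911 q4 -0.0299 ee [ 0.3977 -0.2539  0.2171] yaw 0.98 t 20.05 F [-0.2  0.4  0.1]
tilt xy [-0.0909  0.0301] pitch 0.0914 q4 -0.0326 ee [ 0.3889 -0.2508  0.1244] yaw 0.98 t 20.45 F [ 0.5 -1.1  0.4]
```

```bash
python3 -m handwheel '[[[0,-0.004,0,0],[0,-0.008,0,0],[0,-0.014,0,0],[0,-0.02,0,0],[0,-0.02,0,0],[0,-0.02,0,0],[0,-0.014,0,0],[0,-0.008,0,0],[0,-0.004,0,0]]]' >/dev/null;python3 tl.py
python3 -m handwheel '[[[0,0.045,0,0],[0,0.035,0,0],[0,0.025,0,0],[0,0.015,0,0],[0,0.008,0,0],[0,0.004,0,0],[0,0,0,0]]]' >/dev/null;python3 tl.py
python3 -m handwheel '[[[0,-0.035,0,0],[0,-0.035,0,0],[0,-0.035,0,0],[0,0.035,0,0],[0,0.03,0,0],[0,0.025,0,0],[0,0.01,0,0],[0,0.005,0,0],[0,0,0,0]]]' >/dev/null;python3 tl.py
```

```text
tilt xy [-0.0779  0.0203] pitch 0.0747 q4 -0.0339 ee [ 0.2943 -0.187   0.1443] yaw 0.98 t 21.35 F [0.5 0.1 0.5]
tilt xy [-0.073   0.0166] pitch 0.069 q4 -0.0324 ee [ 0.4081 -0.2636  0.1369] yaw 0.98 t 22.05 F [-0.4  0.6  0.4]
tilt xy [-0.0733  0.0167] pitch 0.0693 q4 -0.0326 ee [ 0.3999 -0.2575  0.1382] yaw 0.98 t 22.95 F [-0.9 -0.3 -0.2]
```

```bash
python3 -m handwheel '[[[0,-0.004,0,0],[0,-0.008,0,0],[0,-0.014,0,0],[0,-0.02,0,0],[0,-0.02,0,0],[0,-0.02,0,0],[0,-0.014,0,0],[0,-0.008,0,0],[0,-0.004,0,0]]]' >/dev/null;python3 tl.py
python3 -m handwheel '[[[0,0.045,0,0],[0,0.03,0,0],[0,0.025,0,0],[0,0.015,0,0],[0,0.008,0,0],[0,0.004,0,0],[0,0,0,0]]]' >/dev/null;python3 tl.py
python3 -m handwheel '[[[0,-0.004,0,0],[0,-0.008,0,0],[0,-0.014,0,0],[0,-0.02,0,0],[0,-0.02,0,0],[0,-0.02,0,0],[0,-0.014,0,0],[0,-0.008,0,0],[0,-0.004,0,0]]]' >/dev/null;python3 tl.py
python3 -m handwheel '[[[0,0.045,0,0],[0,0.03,0,0],[0,0.025,0,0],[0,0.015,0,0],[0,0.008,0,0],[0,0.004,0,0],[0,0,0,0]]]' >/dev/null;python3 tl.py
```

```text
tilt xy [-0.0737  0.0169] pitch 0.0694 q4 -0.0339 ee [ 0.2971 -0.1881  0.1464] yaw 0.98 t 23.85 F [ 0.5 -0.2  0.1]
tilt xy [-0.0726  0.0161] pitch 0.0683 q4 -0.0326 ee [ 0.4047 -0.2604  0.1373] yaw 0.98 t 24.55 F [0.1 0.5 0.2]
tilt xy [-0.0713  0.015 ] pitch 0.0663 q4 -0.0339 ee [ 0.303  -0.1916  0.146 ] yaw 0.98 t 25.45 F [0.4 0.  0.3]
tilt xy [-0.07   0.014] pitch 0.0651 q4 -0.0326 ee [ 0.4106 -0.264   0.1374] yaw 0.98 t 26.15 F [ 0.2 -0.   1. ]
```

```bash
python3 -m handwheel '[[[-0.001,-0.005,0.002,0],[-0.001,-0.01,0.005,0],[-0.001,-0.012,0.01,0],[-0.001,-0.01,0.015,0],[-0.001,-0.006,0.015,0],[0,-0.003,0.01,0],[0,0,0.005,0],[0,0,0,0]]]' >/dev/null;python3 tl.py
python3 -c "
from h import *
go(.367,-.241,.021,.976)"
```

```text
tilt xy [-0.0683  0.0128] pitch 0.0624 q4 -0.0374 ee [ 0.3599 -0.2384  0.0778] yaw 0.98 t 26.95 F [-0.3 -0.8 -0.4]
t 26.95 ee [ 0.3599 -0.2384  0.0778] rot [-3.078  0.027  0.98 ] F [-0.3 -0.8 -0.4] w 0.08 q6 -1.61 -> shift [0.0018 0.0074 0.0568] turn(+ if first) 0.004
```

```bash
python3 -m handwheel '[[[0.001,0.004,0.005,0],[0,0.004,0.01,0],[0,0.003,0.012,0],[0,0,0.012,0],[0,0,0.008,0],[0,0,0.004,0],[0,0,0,0],[0,0,0,0]]]' >/dev/null;python3 tl.py
python3 -c "
from h import *
go(.367,-.241,.021,.976)
im=snap('scene','s6.png');cv2.imwrite('pics/s6c.png',cv2.resize(im[190:310,180:340],(800,600),interpolation=cv2.INTER_CUBIC)[:,:,::-1])"
```

```text
tilt xy [-0.0674  0.0121] pitch 0.0614 q4 -0.041 ee [ 0.3682 -0.2443  0.022 ] yaw 0.981 t 27.75 F [0.6 0.6 0.2]
t 27.75 ee [ 0.3682 -0.2443  0.022 ] rot [-3.079  0.027  0.981] F [0.6 0.6 0.2] w 0.0798 q6 -1.6 -> shift [ 0.0021 -0.0028  0.001 ] turn(+ if first) 0.005
```

View pics/s6c.png

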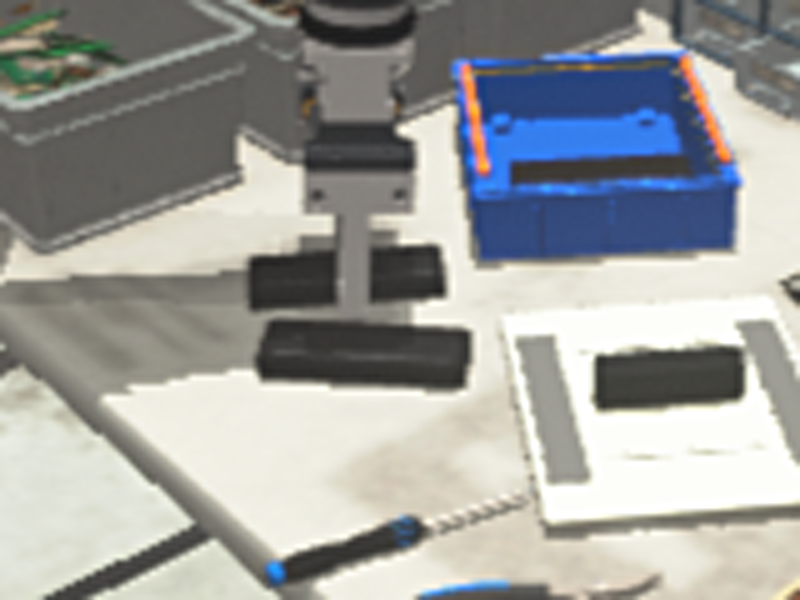

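```bash
python3 -m handwheel '[[[0.001,-0.002,0.001,0],[0,0,0,0],[0,0,0,0],[0,0,0,0],[0,0,0,0],[0,0,0,0],[0,0,0,0],[0,0,0,0]]]' 0.03 25
python3 -m handwheel '[[[0,0,-0.005,0],[0,0,-0.01,0],[0,0,-0.015,0],[0,0,-0.02,0],[0,0,-0.02,0],[0,0,-0.015,0],[0,0,-0.01,0],[0,0,-0.003,0],[0,0,0,0]]]'
python3 tl.py; python3 -c "
from h import *
go(.61,-.201,.12,.974)"
```

```text
time_s: 28.6
ee_pos: [0.3675, -0.2425, 0.0222]
eef_rot: [-3.081, 0.027, 0.98]
force: [0.3, 0.7, -0.6]
grip_width: 0.045
time_s: 29.5
ee_pos: [0.3738, -0.2433, 0.1276]
eef_rot: [-3.081, 0.028, 0.98]
force: [-0.3, -0.6, -2.0]
grip_width: 0.0451
tilt xy [-0.0653  0.0106] pitch 0.0589 q4 -0.0341 ee [ 0.3738 -0.2433  0.1276] yaw 0.98 t 29.5 F [-0.3 -0.6 -2. ]
t 29.5 ee [ 0.3738 -0.2433  0.1276] rot [-3.081  0.028  0.98 ] F [-0.3 -0.6 -2. ] w 0.0451 q6 -1.61 -> shift [0.1666 0.1727 0.0076] turn(+ if first) 0.006
```

```bash
python3 -m handwheel '[[[0.004,0.004,0,0],[0.01,0.01,0,0],[0.018,0.019,0,0],[0.022,0.023,0,0],[0.022,0.023,0,0],[0.022,0.023,0,0],[0.022,0.023,0,0],[0.018,0.019,0,0],[0.01,0.01,0,0],[0.004,0.004,0,0]]]' >/dev/null
python3 tl.py; python3 -c "
from h import *
go(.61,-.201,.12,.974)"
```

```text
tilt xy [-0.0747  0.0157] pitch 0.0755 q4 -0.0131 ee [ 0.6021 -0.1979  0.103 ] yaw 0.981 t 30.5 F [-0.3  0.5 -2.3]
t 30.5 ee [ 0.6021 -0.1979  0.103 ] rot [-3.071  0.029  0.981] F [-0.3  0.5 -2.3] w 0.0451 q6 -1.35 -> shift [ 0.0018  0.0083 -0.017 ] turn(+ if first) 0.007
```

```bash
python3 -m handwheel '[[[0.002,0.005,0,0],[0,0.005,0.004,0],[0,0.002,0.008,0],[0,0,0.012,0],[0,0,0.01,0],[0,0,0.006,0],[0,0,0,0],[0,0,0,0]]]' >/dev/null
python3 tl.py; python3 -c "
from h import *
go(.61,-.201,.029,.974)
im=snap('scene','s7.png');cv2.imwrite('pics/s7c.png',cv2.resize(im[150:270,230:380],(750,600),interpolation=cv2.INTER_CUBIC)[:,:,::-1])"
```

```text
tilt xy [-0.0788  0.0172] pitch 0.0798 q4 -0.0137 ee [ 0.6089 -0.2025  0.056 ] yaw 0.979 t 31.3 F [ 0.8  0.3 -1.4]
t 31.3 ee [ 0.6089 -0.2025  0.056 ] rot [-3.067  0.03   0.979] F [ 0.8  0.3 -1.4] w 0.0448 q6 -1.35 -> shift [0.0018 0.0001 0.027 ] turn(+ if first) 0.005
```

View pics/s7c.png

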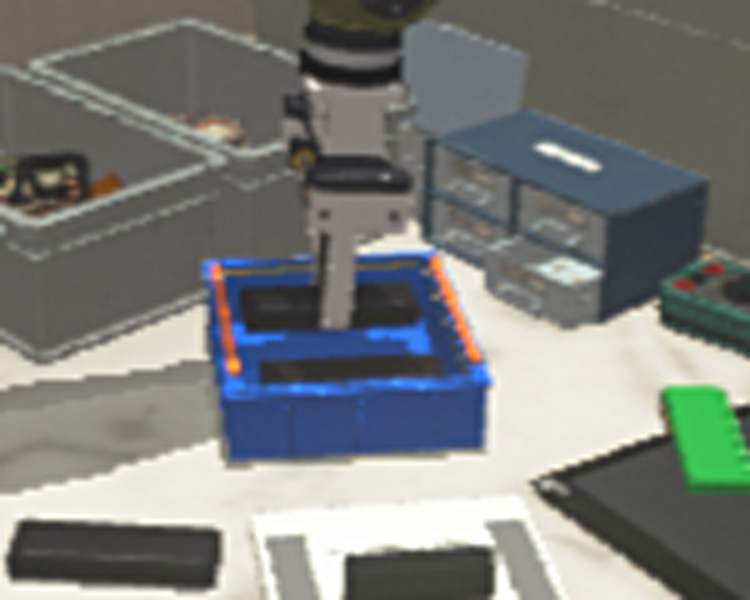

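```bash
python3 -m handwheel '[[[0.001,0.002,0.005,0],[0.001,0,0.009,0],[0,0,0.007,0],[0,0,0.003,0],[0,0,0,0]]]'
python3 -c "
from h import *
go(.61,-.201,.027,.974)"
```

```text
time_s: 31.85
ee_pos: [0.6102, -0.2014, 0.0304]
eef_rot: [-3.068, 0.029, 0.98]
force: [0.3, 0.5, -2.1]
grip_width: 0.0449
t 31.85 ee [ 0.6102 -0.2014  0.0304] rot [-3.068  0.029  0.98 ] F [ 0.3  0.5 -2.1] w 0.0449 q6 -1.34 -> shift [ 0.0002 -0.0004  0.0034] turn(+ if first) 0.006
```

```bash
python3 -m handwheel '[[[0,0,0.002,0],[0,0,0.001,0],[0,0,0,0]]]'
python3 -m handwheel '[[[0,0,0,0],[0,0,0,0],[0,0,0,0]]]' 0.057
python3 -m handwheel '[[[0,0,-0.005,0],[0,0,-0.01,0],[0,0,-0.015,0],[0,0,-0.02,0],[0,0,-0.02,0],[0,0,-0.015,0],[0,0,-0.01,0],[0,0,-0.005,0],[0,0,0,0]]]'
python3 tl.py; python3 -c "
from h import *
go(.3233,-.3209,.12,.758)
im=snap('top','t7.png');cv2.imwrite('pics/t7c.png',cv2.resize(im[150:310,230:390],(800,600),interpolation=cv2.INTER_CUBIC)[:,:,::-1])"
```

```text
time_s: 32.15
ee_pos: [0.6102, -0.2015, 0.0276]
eef_rot: [-3.068, 0.029, 0.98]
force: [-0.7, 1.0, -1.2]
grip_width: 0.0448
time_s: 32.45
ee_pos: [0.6107, -0.2017, 0.0286]
eef_rot: [-3.07, 0.029, 0.98]
force: [-0.4, 0.2, -0.1]
grip_width: 0.0569
time_s: 33.35
ee_pos: [0.6197, -0.2037, 0.1407]
eef_rot: [-3.076, 0.028, 0.979]
force: [0.3, -0.1, 0.0]
grip_width: 0.0572
tilt xy [-0.07    0.0138] pitch 0.0704 q4 -0.0127 ee [ 0.6197 -0.2037  0.1407] yaw 0.979 t 33.35 F [ 0.3 -0.1  0. ]
t 33.35 ee [ 0.6197 -0.2037  0.1407] rot [-3.076  0.028  0.979] F [ 0.3 -0.1  0. ] w 0.0572 q6 -1.34 -> shift [-0.2626 -0.1807  0.0207] turn(+ if first) 0.221
```

View pics/t7c.png

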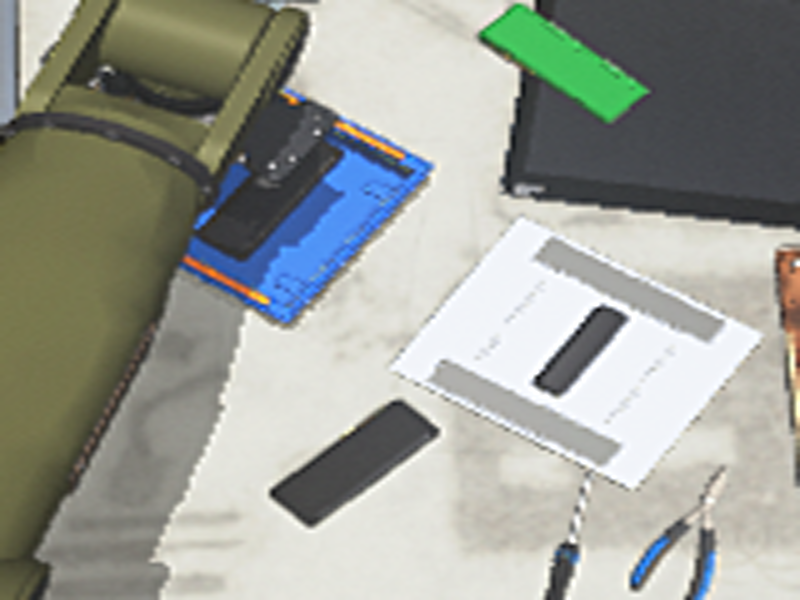

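```bash
python3 -m handwheel '[[[-0.005,-0.004,0,0],[-0.012,-0.008,0,0],[-0.02,-0.014,0,0],[-0.025,-0.017,0,0],[-0.028,-0.019,0,0],[-0.028,-0.019,0,0],[-0.028,-0.019,0,0],[-0.028,-0.019,0,0],[-0.025,-0.017,0,0],[-0.02,-0.014,0,0]]]' 0.085 >/dev/null
python3 -m handwheel '[[[-0.016,-0.01,0,0.02],[-0.01,-0.007,0,0.03],[-0.006,-0.004,0,0.05],[0,0,0,0.05],[0,0,0,0.04],[0,0,0,0.02],[0,0,0,0.01],[0,0,0,0]]]' >/dev/null
python3 tl.py
python3 - <<'E'
from h import *
T=lambda x,y:(225+x/5,150+y/4)
P=[ray('top',*T(x,y),.019) for x,y in[(427,427),(465,462),(335,562),(296,527)]]
U=lambda x,y:(230+x/5,150+y/3.75)
P2=[ray('top',*U(x,y),.019) for x,y in[(400,398),(440,431),(311,527),(269,493)]]
for p in(P,P2): p=np.array(p); m=p.mean(0); d=p[0]+p[1]-p[2]-p[3]; print(m,np.degrees(np.arctan2(d[1],d[0])))
go(.3233,-.3209,.06,.758)
L=np.array([ray('top',*U(x,y),.013) for x,y in[(520,215),(763,338),(636,489),(392,370)]]); d=L[0]+L[1]-L[2]-L[3];print('lid',L.mean(0),np.degrees(np.arctan2(d[1],d[0])))
L=np.array([ray('top',*U(x,y),.041) for x,y in[(605,305),(629,318),(556,396),(533,383)]]); d=L[0]+L[1]-L[2]-L[3];print('hnd',L.mean(0),np.degrees(np.arctan2(d[1],d[0])))
E
```

```text
tilt xy [-0.0863  0.025 ] pitch 0.0769 q4 -0.0513 ee [ 0.3171 -0.3158  0.1491] yaw 0.747 t 35.2 F [ 0.1 -0.3  0.7]
[ 0.32335  -0.320875  0.019   ] -46.35670966824661
[ 0.324625 -0.32035   0.019   ] -45.7131886350176
t 35.2 ee [ 0.3171 -0.3158  0.1491] rot [-3.065  0.046  0.747] F [ 0.1 -0.3  0.7] w 0.0851 q6 -1.56 -> shift [0.001  0.008  0.0891] turn(+ if first) -0.011
lid [ 0.42875 -0.47945  0.013  ] -32.48643593526882
hnd [ 0.42935 -0.47695  0.041  ] -35.35909412245099
```

```bash
python3 -m handwheel '[[[0.003,0.006,0.005,-0.01],[0.002,0.006,0.012,-0.008],[0.002,0.004,0.02,0],[0,0.002,0.025,0],[0,0,0.02,0],[0,0,0.012,0],[0,0,0.005,0],[0,0,0,0]]]' >/dev/null;python3 tl.py
python3 -c "
from h import *
go(.324,-.3205,.022,.768)"
```

```text
tilt xy [-0.0879  0.0269] pitch 0.0801 q4 -0.0577 ee [ 0.3281 -0.3215  0.0391] yaw 0.774 t 36.0 F [0.5 0.3 1.1]
t 36.0 ee [ 0.3281 -0.3215  0.0391] rot [-3.061  0.044  0.774] F [0.5 0.3 1.1] w 0.0851 q6 -1.57 -> shift [-0.0022 -0.0036  0.0171] turn(+ if first) 0.006
```

```bash
python3 -m handwheel '[[[-0.001,-0.002,0.005,0],[0,0,0.006,0],[0,0,0.004,0],[0,0,0.001,0],[0,0,0,0]]]' >/dev/null;python3 tl.py
python3 -m handwheel '[[[0,0,0,0],[0,0,0,0],[0,0,0,0],[0,0,0,0],[0,0,0,0],[0,0,0,0],[0,0,0,0]]]' 0.03 25
python3 -m handwheel '[[[0,0,-0.005,0],[0,0,-0.01,0],[0,0,-0.015,0],[0,0,-0.02,0],[0,0,-0.025,0],[0,0,-0.02,0],[0,0,-0.012,0],[0,0,-0.004,0],[0,0,0,0]]]'
python3 tl.py; python3 -c "
from h import *
go(.575,-.2554,.13,.974)"
```

```text
tilt xy [-0.0862  0.0251] pitch 0.0776 q4 -0.0599 ee [ 0.3251 -0.3209  0.0231] yaw 0.774 t 36.5 F [0.5 0.7 0.8]
time_s: 37.2
ee_pos: [0.3255, -0.3212, 0.0238]
eef_rot: [-3.065, 0.044, 0.774]
force: [0.4, 0.0, -0.6]
grip_width: 0.0448
time_s: 38.1
ee_pos: [0.3351, -0.3235, 0.1431]
eef_rot: [-3.065, 0.044, 0.774]
force: [0.3, 0.9, -2.1]
grip_width: 0.0452
tilt xy [-0.0848  0.0239] pitch 0.0758 q4 -0.0496 ee [ 0.3351 -0.3235  0.1431] yaw 0.774 t 38.1 F [ 0.3  0.9 -2.1]
t 38.1 ee [ 0.3351 -0.3235  0.1431] rot [-3.065  0.044  0.774] F [ 0.3  0.9 -2.1] w 0.0452 q6 -1.57 -> shift [0.2191 0.119  0.0131] turn(+ if first) -0.2
```

```bash
python3 -m handwheel '[[[0,0,0,-0.04],[0,0,0,-0.07],[0,0,0,-0.06],[0,0,0,-0.03],[0,0,0,0]]]' >/dev/null
python3 tl.py; python3 -c "
from h import *
go(.573,-.2557,.13,.974)"
```

```text
tilt xy [-0.0882  0.0275] pitch 0.0808 q4 -0.0497 ee [ 0.3338 -0.3223  0.1404] yaw 0.981 t 38.6 F [ 0.4 -0.4 -2.1]
t 38.6 ee [ 0.3338 -0.3223  0.1404] rot [-3.053  0.026  0.981] F [ 0.4 -0.4 -2.1] w 0.045 q6 -1.78 -> shift [0.1883 0.1618 0.0104] turn(+ if first) 0.007
```

```bash
python3 -m handwheel '[[[0.004,0.004,0,0],[0.01,0.009,0,0],[0.018,0.016,0,0],[0.024,0.021,0,0],[0.026,0.022,0,0],[0.026,0.022,0,0],[0.026,0.022,0,0],[0.022,0.018,0,0],[0.012,0.01,0,0],[0.004,0.004,0,0]]]' >/dev/null
python3 tl.py; python3 -c "
from h import *
go(.573,-.2557,.06,.974)"
```

```text
tilt xy [-0.0905  0.0298] pitch 0.0943 q4 -0.0155 ee [ 0.5664 -0.2545  0.1177] yaw 0.974 t 39.6 F [-0.2 -0.4 -1.2]
t 39.6 ee [ 0.5664 -0.2545  0.1177] rot [-3.05   0.026  0.974] F [-0.2 -0.4 -1.2] w 0.0448 q6 -1.44 -> shift [0.0027 0.0061 0.0577] turn(+ if first) 0.0
```

```bash
python3 -m handwheel '[[[0.002,0.004,0.004,0],[0.002,0.004,0.008,0],[0,0.003,0.012,0],[0,0,0.012,0],[0,0,0.008,0],[0,0,0.004,0],[0,0,0,0],[0,0,0,0]]]' >/dev/null
python3 tl.py; python3 -c "
from h import *
go(.573,-.2557,.046,.974)
im=snap('scene','s8.png');cv2.imwrite('pics/s8c.png',cv2.resize(im[160:280,230:380],(750,600),interpolation=cv2.INTER_CUBIC)[:,:,::-1])"
```

```text
tilt xy [-0.0934  0.0312] pitch 0.0976 q4 -0.0159 ee [ 0.5719 -0.2564  0.0627] yaw 0.971 t 40.4 F [ 0.7  0.1 -1.3]
t 40.4 ee [ 0.5719 -0.2564  0.0627] rot [-3.047  0.027  0.971] F [ 0.7  0.1 -1.3] w 0.0452 q6 -1.44 -> shift [0.0012 0.0005 0.0167] turn(+ if first) -0.003
```

View pics/s8c.png

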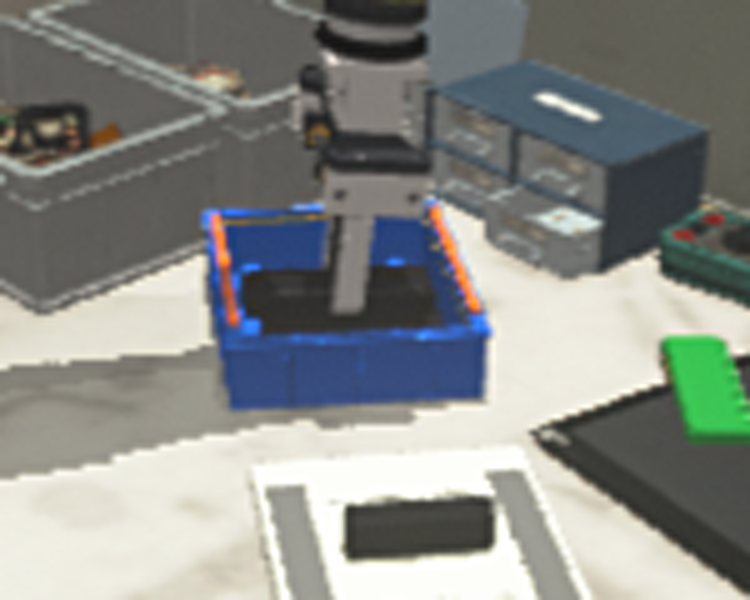

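Pack 2 hangs inside the mouth above pack 0. Lowering gently onto it.

```bash
python3 -m handwheel '[[[0.001,0.001,0.004,0],[0,0.001,0.005,0],[0,0,0.004,0],[0,0,0.001,0],[0,0,0,0]]]'
python3 -m handwheel '[[[0,0,0.002,0],[0,0,0.001,0],[0,0,0,0]]]'
```

```text
time_s: 40.95
ee_pos: [0.5735, -0.2565, 0.0485]
eef_rot: [-3.049, 0.027, 0.972]
force: [-0.5, -0.2, -1.1]
grip_width: 0.0451
time_s: 41.25
ee_pos: [0.574, -0.2565, 0.0479]
eef_rot: [-3.051, 0.026, 0.972]
force: [-1.2, 0.3, -1.6]
grip_width: 0.0449
```

```bash
python3 -m handwheel '[[[0,0,0,0],[0,0,0,0],[0,0,0,0],[0,0,0,0]]]' 0.06
python3 -m handwheel '[[[0,0,-0.005,0],[0,0,-0.01,0],[0,0,-0.015,0],[0,0,-0.02,0],[0,0,-0.02,0],[0,0,-0.015,0],[0,0,-0.01,0],[0,0,-0.003,0],[0,0,0,0]]]' >/dev/null
python3 tl.py; python3 -c "
from h import *
go(.429,-.478,.15,.974)"
```

```text
time_s: 41.65
ee_pos: [0.5743, -0.2567, 0.0483]
eef_rot: [-3.052, 0.026, 0.972]
force: [0.6, -0.3, -0.2]
grip_width: 0.06
tilt xy [-0.0839  0.0264] pitch 0.0869 q4 -0.0148 ee [ 0.5843 -0.26    0.1574] yaw 0.972 t 42.55 F [ 0.1  0.6 -0.8]
t 42.55 ee [ 0.5843 -0.26    0.1574] rot [-3.057  0.026  0.972] F [ 0.1  0.6 -0.8] w 0.0599 q6 -1.44 -> shift [-0.2676 -0.0054  0.0074] turn(+ if first) -0.002
```

```bash
python3 -m handwheel '[[[-0.006,0,0,0],[-0.014,0,0,0],[-0.024,0,0,0],[-0.032,-0.001,0,0],[-0.034,-0.001,0,0],[-0.034,-0.001,0,0],[-0.034,-0.001,0,0],[-0.034,-0.001,0,0],[-0.026,0,0,0],[-0.016,0,0,0]]]' >/dev/null
python3 -m handwheel '[[[-0.008,0,0,0],[-0.004,0,0,0],[0,0,0,0],[0,0,0,0]]]' >/dev/null
python3 tl.py; python3 -c "
from h import *
go(.429,-.478,.036,.974)
im=snap('top','t9.png');cv2.imwrite('pics/t9c.png',cv2.resize(im[150:310,230:390],(800,600),interpolation=cv2.INTER_CUBIC)[:,:,::-1])"
```

```text
tilt xy [-0.0942  0.0349] pitch 0.0862 q4 -0.0533 ee [ 0.4154 -0.4885  0.157 ] yaw 0.971 t 43.95 F [-0.3  0.3  0.4]
t 43.95 ee [ 0.4154 -0.4885  0.157 ] rot [-3.044  0.025  0.971] F [-0.3  0.3  0.4] w 0.0599 q6 -1.86 -> shift [0.0163 0.0053 0.121 ] turn(+ if first) -0.003
```

View pics/t9c.png

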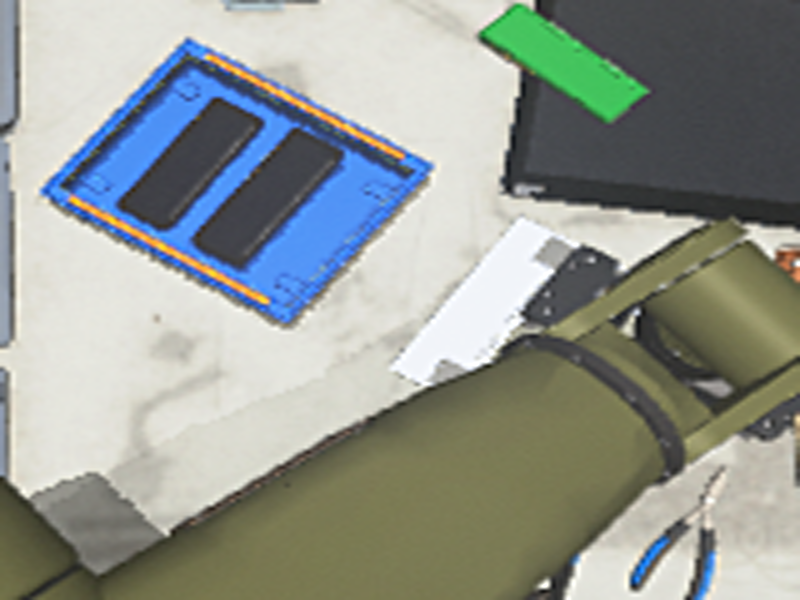

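```bash
python3 -m handwheel '[[[0.004,0.002,0.004,0],[0.007,0.004,0.01,0],[0.006,0.004,0.016,0],[0.001,0.001,0.02,0],[0,0,0.016,0],[0,0,0.01,0],[0,0,0.004,0],[0,0,0,0],[0,0,0,0]]]' >/dev/null
python3 tl.py
python3 - <<'E'
from h import *
go(.429,-.478,.036,.974)
im=snap('scene','s10.png')
U=lambda x,y:(230+x/5,150+y/3.75)
L=np.array([ray('top',*U(x,y),.055) for x,y in[(190,40),(433,168),(288,327),(45,190)]]); d=L[0]+L[1]-L[2]-L[3];print('box',L.mean(0),np.degrees(np.arctan2(d[1],d[0])))
cv2.imwrite('pics/s10c.png',cv2.resize(im[180:300,230:390],(800,600),interpolation=cv2.INTER_CUBIC)[:,:,::-1])
print(((proj('scene',[.429,-.478,.041])-[230,180])*5).round())
E
```

```text
tilt xy [-0.0962  0.0371] pitch 0.0912 q4 -0.0525 ee [ 0.4316 -0.4714  0.0668] yaw 0.976 t 44.9 F [ 0.6 -0.3 -0.2]
t 44.9 ee [ 0.4316 -0.4714  0.0668] rot [-3.041  0.023  0.976] F [ 0.6 -0.3 -0.2] w 0.0601 q6 -1.82 -> shift [-0.0069  0.0015  0.0308] turn(+ if first) 0.002
box [ 0.5856 -0.2365  0.055 ] -34.42229915582398
[412. 403.]
```

View pics/s10c.png

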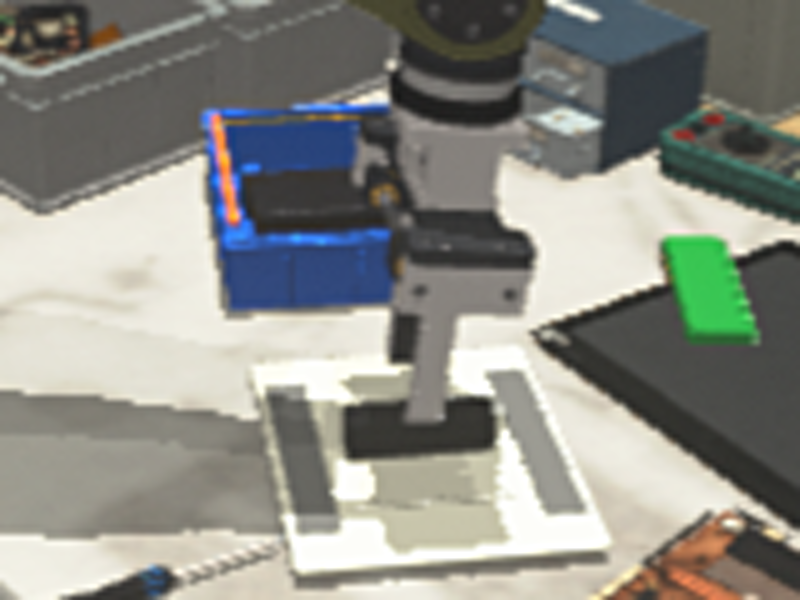

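```bash
python3 -m handwheel '[[[-0.003,0.002,0,0],[-0.003,0.002,0.003,0],[0,0,0.008,0],[0,0,0.01,0],[0,0,0.006,0],[0,0,0.002,0],[0,0,0,0],[0,0,0,0]]]' >/dev/null
python3 tl.py; python3 -c "
from h import *
go(.429,-.478,.036,.974)"
```

```text
tilt xy [-0.0949  0.0357] pitch 0.0889 q4 -0.0545 ee [ 0.4286 -0.4788  0.0362] yaw 0.976 t 45.75 F [ 0.5 -0.2  0.4]
t 45.75 ee [ 0.4286 -0.4788  0.0362] rot [-3.043  0.024  0.976] F [ 0.5 -0.2  0.4] w 0.0599 q6 -1.83 -> shift [ 0.0009 -0.0001  0.0002] turn(+ if first) 0.002
```

```bash
python3 -m handwheel '[[[0,0,0,0],[0,0,0,0],[0,0,0,0],[0,0,0,0],[0,0,0,0],[0,0,0,0],[0,0,0,0],[0,0,0,0]]]' 0.01 45
python3 -m handwheel '[[[0,0,-0.004,0],[0,0,-0.008,0],[0,0,-0.014,0],[0,0,-0.02,0],[0,0,-0.024,0],[0,0,-0.02,0],[0,0,-0.014,0],[0,0,-0.008,0],[0,0,-0.003,0],[0,0,0,0]]]'
python3 tl.py; python3 -c "
from h import *
go(.5856,-.237,.15,.97)"
```

```text
time_s: 46.55
ee_pos: [0.429, -0.4789, 0.0373]
eef_rot: [-3.044, 0.024, 0.976]
force: [-1.0, -0.6, 0.1]
grip_width: 0.0237
time_s: 47.55
ee_pos: [0.4405, -0.4829, 0.1617]
eef_rot: [-3.045, 0.024, 0.976]
force: [0.2, 0.3, -4.4]
grip_width: 0.0236
tilt xy [-0.0934  0.034 ] pitch 0.0868 q4 -0.05 ee [ 0.4405 -0.4829  0.1617] yaw 0.976 t 47.55 F [ 0.2  0.3 -4.4]
t 47.55 ee [ 0.4405 -0.4829  0.1617] rot [-3.045  0.024  0.976] F [ 0.2  0.3 -4.4] w 0.0236 q6 -1.83 -> shift [ 0.285  -0.0176  0.0117] turn(+ if first) 0.006
```

```bash
python3 -m handwheel '[[[0.004,0,0,0],[0.01,-0.001,0,0],[0.018,-0.001,0,0],[0.026,-0.002,0,0],[0.03,-0.002,0,0],[0.032,-0.002,0,0],[0.032,-0.002,0,0],[0.03,-0.002,0,0],[0.026,-0.002,0,0],[0.02,-0.002,0,0]]]' >/dev/null
python3 -m handwheel '[[[0.014,0,0,0],[0.009,0,0,0],[0.004,0,0,0],[0,0,0,0],[0,0,0,0]]]' >/dev/null
python3 tl.py; python3 -c "
from h import *
go(.5856,-.237,.12,.97)"
```

```text
tilt xy [-0.1015  0.0408] pitch 0.1093 q4 -0.0075 ee [ 0.5771 -0.2399  0.1508] yaw 0.98 t 49.05 F [-0.2  0.1 -3.3]
t 49.05 ee [ 0.5771 -0.2399  0.1508] rot [-3.034  0.023  0.98 ] F [-0.2  0.1 -3.3] w 0.0236 q6 -1.43 -> shift [0.0071 0.0055 0.0308] turn(+ if first) 0.01
```

```bash
python3 -m handwheel '[[[0.003,0.004,0,0.005],[0.003,0.004,0.003,0.004],[0.002,0.003,0.008,0],[0,0,0.012,0],[0,0,0.01,0],[0,0,0.006,0],[0,0,0.003,0],[0,0,0,0],[0,0,0,0]]]' >/dev/null
python3 tl.py; python3 -c "
from h import *
go(.5856,-.237,.089,.97)
im=snap('scene','s11.png');t=snap('top','t11.png')
cv2.imwrite('pics/s11c.png',np.hstack([cv2.resize(im[160:260,240:340],(400,400),interpolation=cv2.INTER_CUBIC),cv2.resize(t[150:250,225:325],(400,400),interpolation=cv2.INTER_CUBIC)])[:,:,::-1])"
```

```text
tilt xy [-0.1034  0.0419] pitch 0.1116 q4 -0.0068 ee [ 0.5857 -0.2395  0.1024] yaw 0.967 t 49.95 F [-0.3  0.2 -4.4]
t 49.95 ee [ 0.5857 -0.2395  0.1024] rot [-3.032  0.024  0.967] F [-0.3  0.2 -4.4] w 0.0238 q6 -1.41 -> shift [ 0.002  -0.0015  0.0134] turn(+ if first) -0.003
```

View pics/s11c.png

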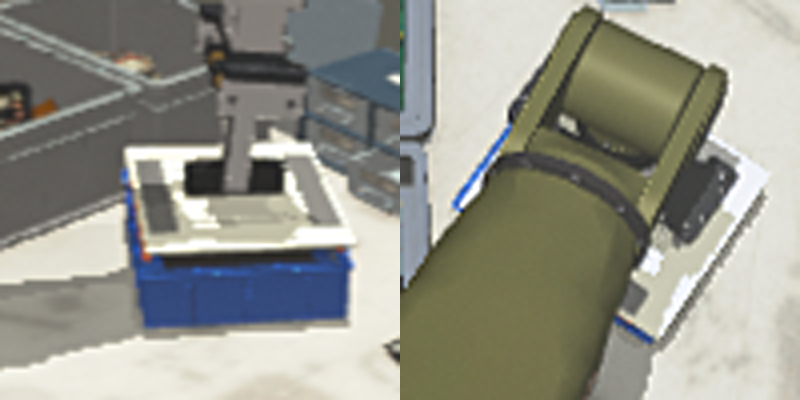

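Run:
```python
from h import *
def corner(c,yaw,a,b,z):
    C,S=np.cos(yaw),np.sin(yaw); x,y=a*.088,b*.104; return [c[0]+C*x-S*y,c[1]+S*x+C*y,z]
box=(.5856,-.2365)
for (a,b),uv,ub in(((1,-1),(317,193),(316.6,194.8)),((-1,-1),(288.75,235.5),(287.6,237.2))):
    print('if centred lid top', proj('top',corner(box,-.6,a,b,.078)).round(1),'obs',uv,'| box pred',proj('top',corner(box,-.6,a,b,.055)).round(1),'obs',ub)
    print(' lid corner world',ray('top',*uv,.078),'want',np.round(corner(box,-.6,a,b,.078),4))
s=lambda x,y:(240+x/4,160+y/4)
for (a,b),uv in(((-1,1),s(125,148)),((-1,-1),s(148,256)),((1,-1),s(355,243))):
    print('scene lid',proj('scene',corner(box,-.6,a,b,.078)).round(1),'+bias1.5 obs',uv)
for (a,b),uv in(((-1,1),s(125,172)),((1,-1),s(355,252))): print('scene box',proj('scene',corner(box,-.6,a,b,.055)).round(1),uv)
```

```text
if centred lid top [317.1 193.4] obs (317, 193) | box pred [316.4 194.5] obs (316.6, 194.8)
 lid corner world [ 0.601  -0.3718  0.078 ] want [ 0.5995 -0.372   0.078 ]
if centred lid top [288.1 235.2] obs (288.75, 235.5) | box pred [287.9 235.7] obs (287.6, 237.2)
 lid corner world [ 0.4533 -0.2748  0.078 ] want [ 0.4542 -0.2726  0.078 ]
scene lid [269.7 195.7] +bias1.5 obs (271.25, 197.0)
scene lid [274.5 221.6] +bias1.5 obs (277.0, 224.0)
scene lid [327.1 218.9] +bias1.5 obs (328.75, 220.75)
scene box [269.8 201.3] (271.25, 203.0)
scene box [326.7 225. ] (328.75, 223.0)
```

```bash
python3 -m handwheel '[[[0.001,0.001,0.003,0],[0,0,0.004,0],[0,0,0.003,0],[0,0,0.001,0],[0,0,0,0]]]'
python3 -m handwheel '[[[0,0,0.002,0],[0,0,0,0]]]'
```

```text
time_s: 50.55
ee_pos: [0.5863, -0.2388, 0.0913]
eef_rot: [-3.034, 0.024, 0.967]
force: [1.5, -0.0, -3.9]
grip_width: 0.0236
time_s: 50.75
ee_pos: [0.5863, -0.2389, 0.0896]
eef_rot: [-3.035, 0.024, 0.967]
force: [-1.0, -0.3, -1.3]
grip_width: 0.0238
```

```bash
python3 -m handwheel '[[[0,0,0.002,0],[0,0,0.002,0]]]'
python3 -m handwheel '[[[0,0,0.003,0],[0,0,0.003,0]]]'
```

```text
time_s: 50.95
ee_pos: [0.5866, -0.2391, 0.0884]
eef_rot: [-3.038, 0.023, 0.967]
force: [-7.9, 4.5, 17.9]
grip_width: 0.0242
time_s: 51.15
ee_pos: [0.5869, -0.239, 0.0874]
eef_rot: [-3.041, 0.023, 0.968]
force: [-9.1, 4.9, 20.8]
grip_width: 0.0238
```

```bash
python3 -m handwheel '[[[0,0,-0.001,0],[0,0,0,0],[0,0,0,0],[0,0,0,0],[0,0,0,0]]]' 0.06
python3 -m handwheel '[[[0,0,-0.005,0],[0,0,-0.01,0],[0,0,-0.015,0],[0,0,-0.015,0],[0,0,-0.01,0],[0,0,-0.005,0],[0,0,0,0],[0,0,0,0]]]' 0 20
python3 tl.py
python3 - <<'E'
from h import *
for s in(1,-1): go(.5856+s*.07*np.cos(-.6),-.237+s*.07*np.sin(-.6),.084,.97)
t=snap('top','t12.png');cv2.imwrite('pics/t12c.png',cv2.resize(t[150:250,225:325],(600,600),interpolation=cv2.INTER_CUBIC)[:,:,::-1])
E
```

```text
time_s: 51.65
ee_pos: [0.5876, -0.2392, 0.0897]
eef_rot: [-3.044, 0.022, 0.968]
force: [0.1, 0.2, 0.1]
grip_width: 0.0592
time_s: 52.45
ee_pos: [0.5936, -0.2416, 0.1542]
eef_rot: [-3.044, 0.022, 0.968]
force: [0.0, 0.3, -0.0]
grip_width: 0.0014
tilt xy [-0.0928  0.0368] pitch 0.0998 q4 -0.0065 ee [ 0.5936 -0.2416  0.1542] yaw 0.968 t 52.45 F [ 0.   0.3 -0. ]
t 52.45 ee [ 0.5936 -0.2416  0.1542] rot [-3.044  0.022  0.968] F [ 0.   0.3 -0. ] w 0.0014 q6 -1.41 -> shift [-0.0005  0.0608  0.0702] turn(+ if first) -0.002
t 52.45 ee [ 0.5936 -0.2416  0.1542] rot [-3.044  0.022  0.968] F [ 0.   0.3 -0. ] w 0.0014 q6 -1.41 -> shift [-0.0009 -0.0792  0.0702] turn(+ if first) -0.002
```

```bash
python3 -m handwheel '[[[0,0.006,0,0],[0,0.014,0,0],[0,0.018,0,0],[0,0.016,0.004,0],[0,0.01,0.01,0],[0,0.004,0.012,0],[0,0,0.012,0],[0,0,0.004,0],[0,0,0,0],[0,0,0,0]]]' >/dev/null
python3 tl.py
python3 - <<'E'
from h import *
for s in(1,-1): go(.5856+s*.07*np.cos(-.6),-.237+s*.07*np.sin(-.6),.084,.97)
E
```

```text
tilt xy [-0.0988  0.0397] pitch 0.1064 q4 -0.0082 ee [ 0.6463 -0.2797  0.0983] yaw 0.968 t 53.5 F [-0.  -0.6  0.5]
t 53.5 ee [ 0.6463 -0.2797  0.0983] rot [-3.037  0.023  0.968] F [-0.  -0.6  0.5] w 0.0004 q6 -1.42 -> shift [ 0.001  -0.0042  0.0143] turn(+ if first) -0.002
t 53.5 ee [ 0.6463 -0.2797  0.0983] rot [-3.037  0.023  0.968] F [-0.  -0.6  0.5] w 0.0004 q6 -1.42 -> shift [ 0.0006 -0.1442  0.0143] turn(+ if first) -0.002
```

```bash
python3 -m handwheel '[[[0,0,0.006,0],[0,0,0.006,0],[0,0,0.003,0],[0,0,0.003,0],[0,0,0.003,0]]]'
python3 -m handwheel '[[[0,0,0.003,0],[0,0,0.003,0],[0,0,0.004,0]]]'
```

```text
time_s: 54.0
ee_pos: [0.6456, -0.279, 0.0803]
eef_rot: [-3.044, 0.022, 0.969]
force: [1.2, -0.7, 4.6]
grip_width: 0.0006
time_s: 54.3
ee_pos: [0.6459, -0.2792, 0.0793]
eef_rot: [-3.05, 0.022, 0.969]
force: [-14.6, 7.1, 33.1]
grip_width: 0.0006
```

```bash
python3 -m handwheel '[[[0,0,-0.004,0],[0,0,-0.01,0],[0,0,-0.016,0],[0,0,-0.014,0],[0,0,-0.006,0],[0,-0.006,0,0],[0,-0.014,0,0],[0,-0.02,0,0],[0,-0.022,0,0],[0,-0.022,0,0]]]' >/dev/null
python3 -m handwheel '[[[0,-0.02,0,0],[0,-0.016,0,0],[0,-0.01,0,0],[0,-0.005,0,0],[0,0,0,0],[0,0,0,0]]]' >/dev/null
python3 tl.py
python3 - <<'E'
from h import *
s=-1; go(.5856+s*.07*np.cos(-.6),-.237+s*.07*np.sin(-.6),.084,.97)
E
```

```text
tilt xy [-0.0921  0.0362] pitch 0.099 q4 -0.0048 ee [ 0.5307 -0.1991  0.1405] yaw 0.969 t 55.9 F [ 0.5 -0.2 -0.2]
t 55.9 ee [ 0.5307 -0.1991  0.1405] rot [-3.045  0.022  0.969] F [ 0.5 -0.2 -0.2] w 0.0006 q6 -1.39 -> shift [-0.0003 -0.0033  0.0565] turn(+ if first) -0.001
```

```bash
python3 -m handwheel '[[[0,0.002,0.004,0],[0,0.002,0.01,0],[0,0,0.014,0],[0,0,0.012,0],[0,0,0.006,0],[0,0,0.002,0],[0,0,0,0]]]' 
python3 -m handwheel '[[[0,0,0.004,0],[0,0,0.003,0],[0,0,0.003,0]]]'
```

```text
time_s: 56.6
ee_pos: [0.5293, -0.2, 0.0854]
eef_rot: [-3.042, 0.023, 0.968]
force: [0.6, -0.4, 0.4]
grip_width: 0.0005
time_s: 56.9
ee_pos: [0.5295, -0.2001, 0.079]
eef_rot: [-3.046, 0.022, 0.968]
force: [-15.6, 7.7, 47.5]
grip_width: 0.001
```

```bash
python3 -m handwheel '[[[0,0,-0.004,0],[0,0,-0.01,0],[0,0,-0.02,0],[0,0,-0.03,0],[0,0,-0.03,0],[0,0,-0.02,0],[0,-0.01,-0.01,0],[0,-0.02,0,0],[0,-0.025,0,0],[0,-0.025,0,0]]]' >/dev/null
python3 -m handwheel '[[[-0.03,-0.025,0,0],[-0.03,-0.025,0,0],[-0.03,-0.025,0,0],[-0.03,-0.025,0,0],[-0.02,-0.015,0,0],[-0.01,0,0,0],[0,0,0,0]]]'
python3 - <<'E'
from h import *
s=snap('scene','s13.png'); t=snap('top','t13.png')
a=cv2.resize(s[170:250,250:350],(500,400),interpolation=cv2.INTER_CUBIC)
b=cv2.resize(t[155:245,230:320],(300,300),interpolation=cv2.INTER_CUBIC)
c=cv2.resize(t[180:230,100:150],(300,300),interpolation=cv2.INTER_CUBIC)
cv2.imwrite('pics/f13.png',np.hstack([cv2.copyMakeBorder(a,0,200,0,0,0),np.vstack([b,c])])[:,:,::-1])
hsv=cv2.cvtColor(t,cv2.COLOR_RGB2HSV); m=np.zeros(t.shape[:2],np.uint8);m[155:245,230:320]=cv2.inRange(hsv,(0,0,215),(180,40,255))[155:245,230:320]
n,l,st,ce=cv2.connectedComponentsWithStats(m); i=1+st[1:,4].argmax(); print(cv2.minAreaRect(cv2.findNonZero((l==i).astype(np.uint8))), proj('top',[.5856,-.2365,.06]))
E
```

```text
time_s: 58.6
ee_pos: [0.289, -0.2176, 0.2369]
eef_rot: [-3.057, 0.022, 0.97]
force: [1.0, -0.4, -0.4]
grip_width: 0.0005
((276.0, 199.5), (89.0, 86.0), 90.0) [277.78434677 197.89844457]
```

View pics/f13.png

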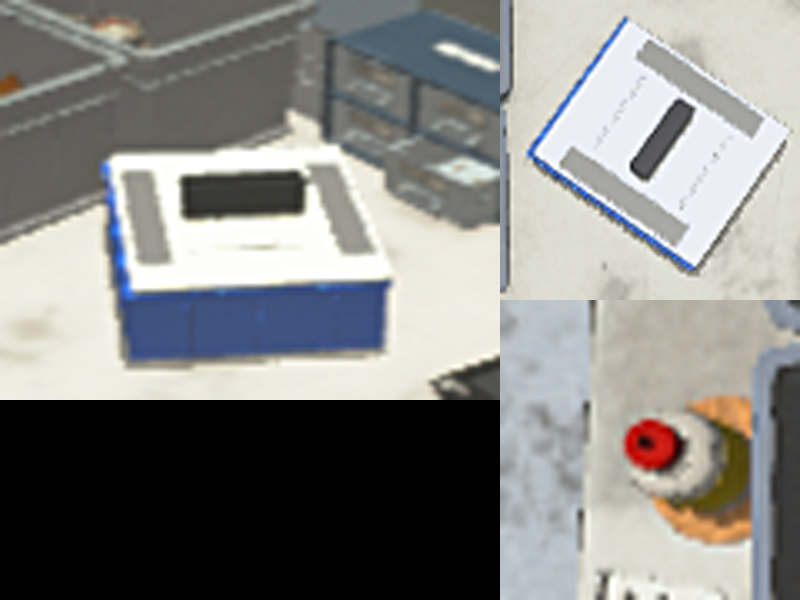

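Run:
```python
from h import *
t=cv2.imread('pics/t13.png'); m=np.zeros(t.shape[:2],np.uint8); m[180:215,260:300]=(t.max(2)[180:215,260:300]<95)
n,l,st,ce=cv2.connectedComponentsWithStats(m); i=1+st[1:,4].argmax(); print(st[i],ce[i]); p=ray('top',*ce[i],.085); print('handle',p)
d=p[:2]-[.5856,-.2365]; c,s=np.cos(-.6),np.sin(-.6); print('box frame off',d@[c,s],d@[-s,c])
# mean grey-strip edges: plate corners
U=lambda x,y:(230+(x-500)/3.3333,155+y/3.3333)
for z in(.060,.065): L=np.array([ray('top',*U(x,y),z) for x,y in[(628,20),(790,132),(693,270),(530,155)]]); print('corners',L.mean(0))
print('spout',ray('top',100+(650-500)/6,180+(445-300)/6,.13))
```

```text
[269 185  19  24 170] [278.11176471 196.38235294]
handle [ 0.5869 -0.2375  0.085 ]
box frame off 0.001637578772777591 -9.130039949615126e-05
corners [ 0.585   -0.23745  0.06   ]
corners [ 0.5842  -0.23745  0.065  ]
spout [0.5497 0.2676 0.13  ]
```

```bash
python3 -c "
from h import *
print(ctrl.hand_in())"
```

```text
the job is handed in; nothing more can be done
None
```

I handed the job in at about 59 s of the 210 s. I think every step is met, but the system gave no verdict and I couldn't see the seal strips directly.

- **Bottle:** I lifted it out upright and stood it on the cork mat. In the last picture it is upright at about (0.550, 0.268), some 4 mm from my estimate of the mat's centre.
- **Packs:** Only two packs were on the bench, so the box holds three. One bench pack went in the left lane. I stacked the other on pack_0 without shifting pack_0, since there was room. A top picture before the lid went on showed them lying in line with the box, and the release height put the stack at its expected level.
- **Lid:** It was knocked aside partway through, so I measured it again before gripping it. Its handle measured within about 2 mm of the box centre after pressing.
- **Pressing:** With both ends pressed (33 N at the far end, 47 N at the near), the fingertips stopped at about 60.5 and 60.2 mm. Fully home is 60 mm.

**Checks that were weak or disagreed:**
- **Seal strips:** The lid hides them, so "flush" rests only on those fingertip heights and forces.
- **Press force:** The 47 N came from the fingertips. I took the 40 N limit to cover only the arm and gripper body.
- **Tool tilt:** The tool drifted to about 0.1 rad off vertical during the fast moves. I corrected for it and saw no ill effect.
- **Cameras:** The scene camera read about 1.5 pixels off the top camera and the arm; I allowed for that.

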